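# Break-time serving: cans in the carrier, roll in the tongs

### The arm

A 6-joint arm with a two-finger parallel gripper is mounted at the origin on the work surface. World frame = base frame: x ahead of the robot, y to its left, z up, the work surface at z = 0. Lengths are in m, angles in rad, forces in N, time in s.
With the tool pointing down it reaches from about 0.275 to 0.75 m from the base axis. Payload 10.2 kg.
Tool frame: the origin (TCP) lies between the finger pads; the fingertips stand 22 mm ahead of it and the grasp point (between the pads) lies 3 mm ahead of it; z points along the fingers, x is the direction in which the jaws open and shut, and the axes are right-handed (so a half turn about z gives the same grasp; the last joint's range is limited). The gripper opens to 88 mm and grips with 3 to 60 N. Pads are 18 mm wide; open, the fingers measure 123 mm over their backs; the gripper's body (75 mm by 187 mm) begins 45 mm behind the grasp point.
Start: joints at [0.877, 0.313, 1.498, -0, 1.331, -0.223], TCP at [0.238, 0.468, 0.235] pointing down, gripper open.
Joint ranges: [-2.94, 2.94], [-0.97, 2.17], [0.19, 2.56], [-1.23, 4.37], [0.02, 3.11], [-2.88, 2.88]. Speed limits (rad/s): [2.39, 2.39, 3.01, 3.14, 3.14, 3.14].

### API

Orientations are given as a unit quaternion [x, y, z, w].
In Python, from station import manip, eyes gives the robot as it stands. The module is installed in compiled form; this text tells all that it offers.
- The arm moves only by the tool drive_tool, never from a script. Its argument "plan" is a list of rows, each an object of numbers: "dx", "dy", "dz": the shift along the tool's x, y, z in cm; "wx", "wy", "wz": the turn, a rotation vector about the tool's x, y, z in degrees; "fingers": the closure in counts, from 0 (fully open) to 255 (shut). In form: [{"dx": .., "dy": .., "dz": .., "wx": .., "wy": .., "wz": .., "fingers": ..}, ...]. A call has 1 to 8 rows; each row is the pose to reach, as a shift and turn from the pose measured when the call began, along the tool's axes at that moment; what a row does not reach only later rows make up. A row lasts 1/12 s, in which the tool goes at most 41.7 mm and 7.16 degrees, less where a joint would pass 70% of its speed; a pose out of reach is approached as far as the arm can. A call with a gripper value outside its range is refused whole. The fingers move at their own pace and stop on an object; "grip_force" is the grip in N (left out, the last holds). Time passes only in rows, so rows that repeat a pose let the fingers close. It gives the time, the measured TCP pose, the force and the opening at its end, in the units of the state.
- manip.sense(): the state, without advancing time (a new reading comes with each control period).
- eyes.snapshot(name): name is "scene" or "top" or "wrist"; returns (picture, depth): 420x560x3 uint8, red, green, blue; 420x560 float32, m along the optical axis (not along the pixel's ray), 0 where there is no reading.
- eyes.get_calibration(name): a dict with "fov_y" (degrees; the focal length in pixels is half the picture's height over the tangent of half this angle, whatever the lens; pixels are square), "cx", "cy" (the principal point, pixels), "k1" (the pictures are not rectified: a ray, as slopes to the right and down, at radius r is drawn at 1 + k1 r^2 times it, then the intrinsics apply), "position" and "rotation" of the camera in the world; the wrist camera has in their place "hand_eye" (4x4, takes a point from camera to tool coordinates, whose origin is the TCP and whose axes are the tool frame's). Camera axes: x right, y up, looking along -z (the intrinsics and any distortion apply to the point x, -y, -z); pixel columns grow to the right and rows downward; lengths in m; the calibration is good to about 2 mm. A picture is of the moment at which its call begins: read the wrist's pose just before it. get_calibration takes no time and is no camera call.
- manip.sign_off(): hands the job in, once; it reports no verdict.
The state is a dict: "t": time; "qpos": joint angles; "joint_vel": joint speeds; "joint_torque": joint torques, N m; "position": TCP position; "eef_rot": TCP orientation; "contact_force": force on the tool from outside, world axes, zero at the start; "torque": the same for the moment, N m; "grip_width": opening from 0.0 (shut) to 1.0 (fully open).
Only numpy, scipy, OpenCV 4.12 (cv2) and the standard library are available. Lean on these libraries where they do the work, as an engineer would, in place of code of your own. Each camera call takes 0.05 s, during which the arm holds its last target.

### The job

Get my colleague's snack ready to hand over: first stand the two mini drinks cans upright in the wooden carrier, each in a cell of its own, and let go of them. Then take the serving tongs out of their holder, close them on the bread roll and lift it, and finish while still holding it in the tongs, still, with the roll at least 15 cm above the desk. Do not touch the roll with the gripper itself, do not push the carrier along, and leave everything else on the desk where it is.

Things in the scene. Friction and masses are not known exactly. Their poses are not given: they have to be found in the camera images.
- carrier: wooden drinks carrier, an open-topped box of 78 x 218 x 45 mm (outside x, y, z), loose, 0.8 kg, walls and floor 5 mm. Cross walls make a row of three cells along its y, centres at y = -71, 0 and +71 mm (x = 0), each 68 mm (x) by 66 mm (y) inside. Origin: centre of its underside; walls end at z = 45 mm. All cells start empty.
- can_a: a mini drinks can of plain aluminium, 53 mm across and 90 mm high, upright, 0.1 to 0.25 kg. Origin: centre of its underside, z up through its top. The two mini cans are alike and either may go in any cell.
- can_b: a mini drinks can of plain aluminium, 53 mm across and 90 mm high, upright, 0.1 to 0.25 kg. Origin: centre of its underside, z up through its top. The two mini cans are alike and either may go in any cell.
- tongs: small steel tongs, 160 mm long, 0.12 kg, upright in the holder, tips down, hinge on top (z = 154 mm, top 159). Origin: midway between the open tips, at their lower ends; z up to the hinge, y the way they open and close, x across the blades. The frame belongs to the +y blade: squeezed evenly, it leans by half the jaw angle. Below the grip bars thin blades run out to paddles, 90 mm over the outsides at the foot.
- tongs_grip (a point): point midway between the two grip bars, 120 mm above the open tips, 34 mm below the hinge; axes as tongs. Grip here, closing along y: flat bars 22 mm wide (x), from z = 104 to 138 mm, splayed when open (41 mm over the outsides at the top, 48 mm at the lower end, where fingers first touch). Closing 1 mm here closes the paddles about 3 mm: grip width 41 mm leaves about 59 mm between them, 35 mm puts them upright on a 42 mm thing.
- tongs_jaw (a joint): closing angle of the tongs, rad: 0 open, about 0.26 on the sides of the roll, 0.42 at the stop. A spring opens them, about 4 N at the grip bars, up to 9 N when closed on the roll. The flat paddles at the tips are 24 mm wide, 26 mm high and 80 mm apart inside when open; closed on the roll their lower ends lie 4 mm farther below the hinge (124 mm below the grip point).
- holder: dark steel tongs holder, an open-topped box of 36 x 105 x 54 mm (x, y, z), walls and floor 3 mm, fixed. Origin: centre of its underside. The tongs stand in it on its floor with their y along its y and some 3 mm of play; they come out straight up.
- board: dark wooden serving board, 130 x 120 x 12 mm (x, y, z), fixed, flat. Origin: centre of its underside. The roll lies on it.
- roll: small oblong bread roll, 62 mm long (x), 42 mm wide (y), 34 mm high, rounded edges, about 0.05 kg, does not give. Origin: centre of its underside. Take it across its 42 mm width.
- roll_center (a point): centre of the roll, 17 mm above its underside; axes as roll.
- big_can: a full-size metal drinks can, 66 mm across and 122 mm high: a bystander, larger than the two mini cans. Origin: centre of its underside.
- mug: white mug, 80 mm across and 90 mm high, bystander. Origin: centre of its underside.
- stapler: black stapler, 130 x 36 x 40 mm, bystander. Origin: centre of its underside, x along it.
- mouse: black computer mouse, 105 x 60 x 30 mm, bystander. Origin: centre of its underside.
- calculator: black calculator lying flat, 140 x 75 x 18 mm, bystander. Origin: centre of its underside.
- notes: block of white note paper, 76 x 76 x 12 mm, bystander. Origin: centre of its underside.
There are look-alikes about, which are no part of the job. Leave any green or purple look-alike of the can_a alone.

How it is judged:
On the way, in this order (a step that is already met when the one before it is completed fails the run):
1. both mini cans stand upright and released in the carrier, each in its own cell (x of can_a in the frame of carrier between -0.02 and 0.02 m and y of can_a in the frame of carrier between -0.09 and 0.09 m and z of each of can_a, can_b in the frame of carrier below 0.01 m and angle between each of can_a, can_b's own z axis and vertical below 0.12 rad and linear speed of each of can_a, can_b below 0.03 m/s and contact force between each of can_a, can_b and the fingers below 0.1 N and x of can_b in the frame of carrier between -0.02 and 0.02 m and y of can_b in the frame of carrier between -0.09 and 0.09 m), for 0.2 s.
2. the tongs are lifted out of the holder by the gripper (height (world z) of tongs above 0.06 m and contact force between tongs and the fingers above 1 N), for 0.1 s.
At the end, for the whole second after the job is handed in: Both mini cans upright (within 0.12 rad), released, on the carrier's floor (z under 10 mm), one per cell; gripped tongs (lean under 0.6 rad) closed on the roll (jaw 0.08-0.36 rad, over 0.5 N), its centre above 0.15 m, under 0.04 m/s, carried by nothing else (all of step 1 and height (world z) of roll_center above 0.15 m and contact force between roll and tongs above 0.5 N and contact force between tongs and the fingers above 1 N and value of joint tongs_jaw between 0.08 and 0.36 rad and linear speed of roll below 0.04 m/s and contact force between roll and the arm below 0.2 N and contact force between roll and the fingers below 0.2 N and angle between tongs's own z axis and vertical below 0.6 rad and contact force between each of roll, tongs and board below 0.05 N and contact force between each of roll, tongs and carrier below 0.05 N and contact force between each of roll, tongs and can_a below 0.05 N and contact force between each of roll, tongs and can_b below 0.05 N and contact force between each of roll, tongs and holder below 0.05 N and contact force between each of roll, tongs and big_can below 0.05 N); the arm keeps its last pose, push and grip.
It fails at once if the robot itself touches the roll (contact force between roll and the fingers above 0.5 N or contact force between roll and the arm above 0.5 N).
It fails at once if the carrier is pushed more than 5 cm (distance of carrier from where it was at the start of the episode above 0.05 m).
It fails at once if a bystander is moved more than 3 cm or knocked over (distance of any of big_can, mug, stapler, mouse, calculator, notes from where it was at the start of the episode above 0.03 m or angle between any of big_can, mug's own z axis and vertical above 0.5 rad).
It also fails if it takes over 64 s, if anything falls off the work surface, if the arm or the gripper's body presses on something with over 40 N, if the wrist force passes 120 N, or if a joint passes its speed limit or range.

## Working session

There is one attempt and no reset: what is moved stays moved. The work goes in short steps, Python scripts to look and compute and a tool call to move; the robot and the scene stay as the last step left them, time stands still between calls to the robot, and variables do not carry over. Pictures are saved under pics/ and viewed, and the job is handed in when it is done.

Besides the shell and the picture viewer there is one more tool, called after "Request:" as name(argument=value, ...), one argument or row to a line, values as JSON. drive_tool: Moves the arm, as the interface text tells. Its arguments: {"type":"object","properties":{"plan":{"type":"array","items":{"type":"object","properties":{"dx":{"type":"number"},"dy":{"type":"number"},"dz":{"type":"number"},"wx":{"type":"number"},"wy":{"type":"number"},"wz":{"type":"number"},"fingers":{"type":"number"}}}},"grip_force":{"type":"number"}},"required":["plan"]}

```bash
mkdir -p pics
python3 - <<'E'
from station import manip, eyes
import cv2
s=manip.sense(); print(s)
import numpy as np
for n in ("scene","top"):
    im,d=eyes.snapshot(n); cv2.imwrite(f"pics/{n}0.png",im[:,:,::-1]); np.savez(f"{n}0.npz",im=im,d=d); print(n,eyes.get_calibration(n), d.min(),d.max())
print(eyes.get_calibration("wrist"))
E
```

```text
{'t': 0.0, 'qpos': array([ 8.76633814e-01,  3.13464959e-01,  1.49844301e+00, -2.99657777e-05,
        1.33099871e+00, -2.23423653e-01]), 'joint_vel': array([-0.00059411,  0.00073192, -0.00071411,  0.00123633,  0.00036859,
        0.00060096]), 'joint_torque': array([ 2.41708713e-04, -4.02218413e+01, -2.52269286e+01,  6.94185449e-02,
        3.53222166e-02, -1.06952948e-04]), 'position': array([0.23797218, 0.46768176, 0.23445119]), 'eef_rot': array([ 8.52507454e-01,  5.22714654e-01, -6.17610170e-04,  2.24570837e-04]), 'contact_force': array([-0.17629569,  0.68529349,  0.22640515]), 'torque': array([-0.03210588,  0.01452578,  0.00850321]), 'grip_width': 1.0009888862896095}
scene {'fov_y': 55.5534263484711, 'cx': 284.409327099218, 'cy': 209.74704317153538, 'k1': -0.07893628925808127, 'position': array([1.02449715, 0.44149072, 0.58393213]), 'rotation': array([0.17149364, 0.42493546, 0.83196211, 0.31282398])} 0.0 3.1797345
top {'fov_y': 46.906408900593966, 'cx': 281.6280824250697, 'cy': 208.67195108428788, 'k1': 0.011208296251308326, 'position': array([ 0.3063932 , -0.07161378,  1.4080523 ]), 'rotation': array([ 0.07263535, -0.07239531, -0.69512373,  0.71153779])} 0.0 2.1486511
{'fov_y': 68.36689831546161, 'cx': 279.83295851614474, 'cy': 204.6513874869152, 'k1': -0.05473607981080084, 'hand_eye': array([[ 9.99997297e-01, -2.02694098e-03,  1.13925795e-03,
        -7.69046597e-04],
       [-1.60690475e-03, -9.56584087e-01, -2.91452060e-01,
        -7.56798084e-02],
       [ 1.68055215e-03,  2.91449441e-01, -9.56584758e-01,
        -1.49265458e-01],
       [ 0.00000000e+00,  0.00000000e+00,  0.00000000e+00,
         1.00000000e+00]])}
```

View pics/scene0.png

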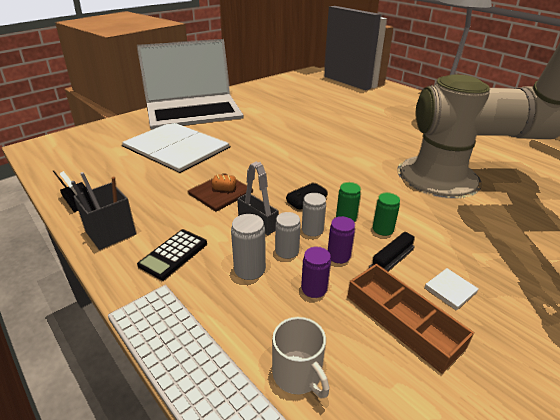

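View pics/top0.png

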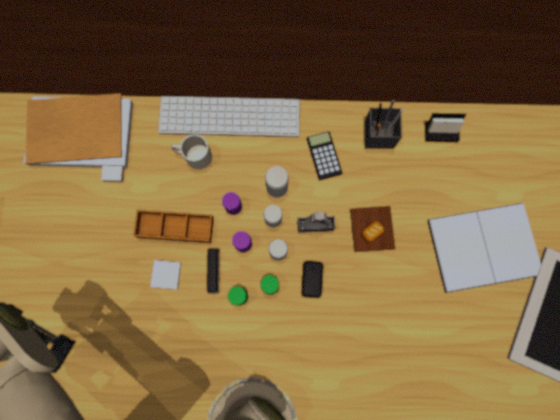

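```bash
cat > h.py <<'E'
import numpy as np, cv2
from scipy.spatial.transform import Rotation as R
from station import manip, eyes
def cam(n,s=None):
    c=eyes.get_calibration(n)
    f=210/np.tan(np.radians(c['fov_y']/2))
    K=np.array([[f,0,c['cx']],[0,f,c['cy']],[0,0,1]]); D=np.array([c['k1'],0,0,0.])
    if n=='wrist':
        H=np.array(c['hand_eye']); Rt=R.from_quat(s['eef_rot']).as_matrix()
        return K,D,Rt@H[:3,:3],Rt@H[:3,3]+s['position']
    return K,D,R.from_quat(c['rotation']).as_matrix(),np.array(c['position'])
F=np.array([1,-1,-1.])
def rays(C,uv):
    K,D,Rm,p=C
    q=cv2.undistortPoints(np.array(uv,float).reshape(-1,1,2),K,D).reshape(-1,2)
    return np.c_[q[:,0],-q[:,1],-np.ones(len(q))]@Rm.T
def plane(C,uv,z):
    r=rays(C,uv); return C[3]+r*((z-C[3][2])/r[:,2])[:,None]
def cloud(C,d):
    h,w=d.shape; u,v=np.meshgrid(np.arange(w),np.arange(h))
    return (C[3]+rays(C,np.c_[u.ravel(),v.ravel()])*d.reshape(-1,1)).reshape(h,w,3)
def proj(C,P):
    K,D,Rm,p=C; q=(np.atleast_2d(P)-p)@Rm*F
    return cv2.projectPoints(q.reshape(-1,1,3),np.zeros(3),np.zeros(3),K,D)[0].reshape(-1,2)
def snap(n,tag=None):
    s=manip.sense(); im,d=eyes.snapshot(n); C=cam(n,s)
    if tag: cv2.imwrite(f'pics/{tag}.png',im[:,:,::-1])
    return im,d,C,s
E
python3 - <<'E'
from h import *
for n in('top','scene'):
    z=np.load(n+'0.npz'); im,d=z['im'],z['d']; C=cam(n); P=cloud(C,d)
    np.save(n+'P.npy',P)
P=np.load('topP.npy'); z=np.load('top0.npz');im=z['im']
g=lambda u,v:np.round(P[v,u],3)
for nm,u,v in [('desk',230,170),('can',273,213),('can2',278,248),('big',277,178),('holder',316,224),('board',360,240),('roll',373,231),('notes',165,275),('pur',232,202),('carr cell',174,226),('mug',197,152)]: print(nm,g(u,v))
c=im[130:310,120:410]; c=cv2.resize(c,None,fx=2.7,fy=2.7,interpolation=cv2.INTER_CUBIC); cv2.imwrite('pics/topc.png',c[:,:,::-1])
z=np.load('scene0.npz');im=z['im']
c=im[140:380,170:490]; c=cv2.resize(c,None,fx=2.5,fy=2.5,interpolation=cv2.INTER_CUBIC); cv2.imwrite('pics/scenec.png',c[:,:,::-1])
# Height clusters from top
import itertools
Z=P[...,2]; m=((Z>0.075)&(Z<0.13)&(P[...,0]>0.2)).astype(np.uint8)
nn,l,st,ce=cv2.connectedComponentsWithStats(m)
for i in range(1,nn):
    if st[i,4]>30: q=P[l==i]; print(st[i],ce[i].round(1),np.median(q,0).round(3),q.min(0).round(3),q.max(0).round(3))
E
```

```text
desk [ 0.716  0.091 -0.002]
can [ 0.569 -0.044  0.085]
can2 [ 0.471 -0.061  0.093]
big [ 0.66  -0.053  0.123]
holder [ 0.555 -0.17   0.007]
board [ 0.51  -0.298  0.007]
roll [ 0.532 -0.33   0.043]
notes [0.396 0.261 0.013]
pur [0.598 0.072 0.083]
carr cell [0.539 0.246 0.009]
mug [0.768 0.193 0.007]
[   8    0  552   14 4365] [346.3   4.5] [ 1.214 -0.303  0.096] [ 1.207 -0.901  0.075] [1.223 0.784 0.13 ]
[368 106  34  35 467] [385.5 122.6] [ 0.847 -0.365  0.093] [ 0.792 -0.405  0.075] [ 0.886 -0.313  0.13 ]
[431 113  36   4  71] [449.9 113.7] [ 0.878 -0.556  0.078] [ 0.873 -0.601  0.075] [ 0.883 -0.498  0.085]
[172 134  37  29 218] [192.1 147.5] [0.759 0.194 0.087] [0.715 0.148 0.075] [0.795 0.253 0.095]
[265 166  23  26 486] [276.2 178.6] [ 0.659 -0.051  0.121] [ 0.632 -0.081  0.075] [ 0.695 -0.019  0.129]
[222 192  18  19 267] [230.5 200.7] [0.601 0.076 0.089] [0.577 0.052 0.075] [0.627 0.1   0.097]
[264 205  18  19 269] [272.4 213.6] [ 0.566 -0.042  0.089] [ 0.541 -0.067  0.075] [ 0.592 -0.019  0.098]
[306 214   6  10  34] [308.4 219.4] [ 0.55  -0.143  0.109] [ 0.539 -0.148  0.075] [ 0.56  -0.136  0.129]
[232 231  19  19 280] [240.8 239.9] [0.491 0.042 0.089] [0.467 0.017 0.075] [0.516 0.067 0.097]
[269 239  19  19 280] [277.8 248.2] [ 0.471 -0.06   0.09 ] [ 0.447 -0.085  0.075] [ 0.496 -0.035  0.097]
[260 275  19  19 290] [269.1 283.9] [ 0.373 -0.039  0.09 ] [ 0.349 -0.063  0.075] [ 0.398 -0.014  0.101]
[227 286  20  20 295] [236.6 295.2] [0.342 0.047 0.089] [0.316 0.023 0.076] [0.366 0.074 0.1  ]
```

View pics/topc.png

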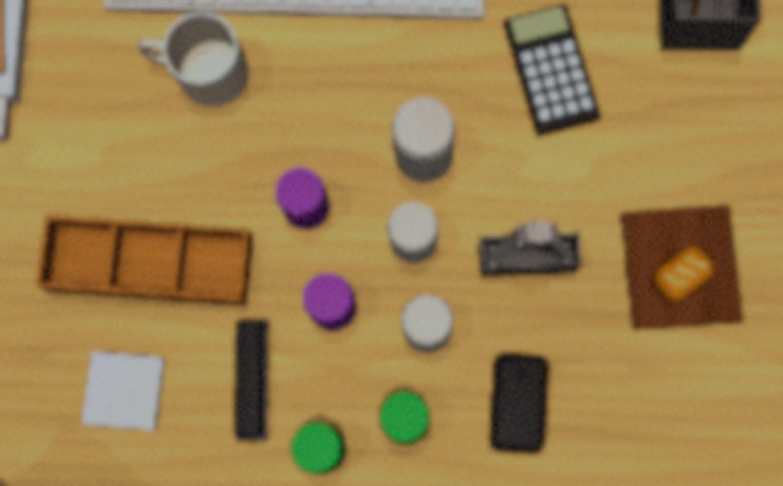

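View pics/scenec.png

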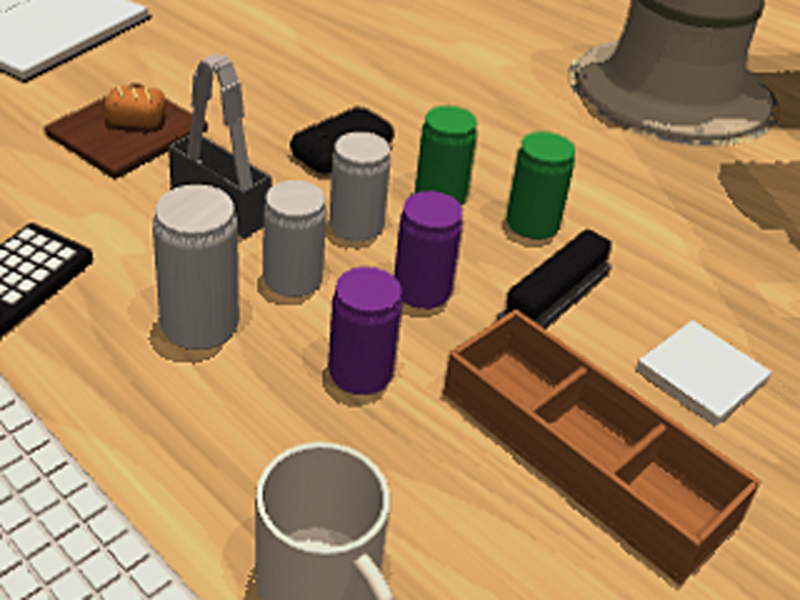

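Run:
```python
from h import *
for n in('top','scene'):
    P=np.load(n+'P.npy'); z=np.load(n+'0.npz'); im=z['im']; hsv=cv2.cvtColor(im,cv2.COLOR_RGB2HSV)
    X,Y,Z=P[...,0],P[...,1],P[...,2]
    def rect(nm,m):
        q=P[m]
        r=cv2.minAreaRect(q[:,:2].astype(np.float32)); print(n,nm,m.sum(),'c',np.round(r[0],4),'size',np.round(r[1],3),'ang',round(r[2],1),'zmed',np.median(q[:,2]).round(4),'med',np.median(q,0).round(4))
    rect('desk',(abs(X-0.62)<.03)&(abs(Y-.15)<.03))
    box=(X>.45)&(X<.65)&(Y>.12)&(Y<.38)
    rect('carrier',box&(Z>.03)&(Z<.06))
    rect('board',(X>.43)&(X<.64)&(Y<-.22)&(Y>-.42)&(Z>.006)&(Z<.02)&(hsv[...,2]<110))
    rect('roll',(X>.43)&(X<.64)&(Y<-.22)&(Y>-.42)&(Z>.03)&(Z<.07))
    rect('rolltop',(X>.43)&(X<.64)&(Y<-.22)&(Y>-.42)&(Z>.039)&(Z<.07))
    rect('holder',(X>.49)&(X<.62)&(Y<-.08)&(Y>-.23)&(Z>.04)&(Z<.065))
    rect('tongstop',(X>.49)&(X<.62)&(Y<-.08)&(Y>-.23)&(Z>.13)&(Z<.18))
    rect('tongsbar',(X>.49)&(X<.62)&(Y<-.08)&(Y>-.23)&(Z>.10)&(Z<.14))
    for nm,x,y in(('a',.566,-.042),('b',.471,-.06)):
        rect('can'+nm,(np.hypot(X-x,Y-y)<.04)&(Z>.085)&(Z<.1))
```

```text
top desk 401 c [0.6202 0.1499] size [0.06 0.06] ang 0.3 zmed -0.0001 med [ 6.201e-01  1.500e-01 -1.000e-04]
top carrier 672 c [0.5157 0.2352] size [0.236 0.12 ] ang 86.9 zmed 0.0418 med [0.5285 0.2262 0.0418]
top board 1312 c [ 0.5451 -0.3326] size [0.125 0.117] ang 5.6 zmed 0.0118 med [ 0.5496 -0.3314  0.0118]
top roll 289 c [ 0.535  -0.3303] size [0.042 0.061] ang 37.7 zmed 0.0437 med [ 0.5327 -0.3284  0.0437]
top rolltop 240 c [ 0.5339 -0.3295] size [0.039 0.058] ang 38.6 zmed 0.0444 med [ 0.5339 -0.3294  0.0444]
top holder 144 c [ 0.5505 -0.1666] size [0.036 0.104] ang 3.2 zmed 0.0521 med [ 0.5433 -0.1637  0.0521]
top tongstop 123 c [ 0.5516 -0.1669] size [0.023 0.041] ang 2.1 zmed 0.1567 med [ 0.5509 -0.1641  0.1567]
top tongsbar 34 c [ 0.5505 -0.165 ] size [0.022 0.048] ang 2.9 zmed 0.1251 med [ 0.5472 -0.1453  0.1251]
top cana 230 c [ 0.5685 -0.0429] size [0.047 0.047] ang 0.9 zmed 0.0899 med [ 0.5687 -0.0438  0.0899]
top canb 245 c [ 0.4724 -0.0592] size [0.047 0.047] ang 47.8 zmed 0.0899 med [ 0.4714 -0.06    0.0899]
scene desk 805 c [0.62   0.1501] size [0.06 0.06] ang 0.0 
[... 291 characters left out ...]
 [0.056 0.135] ang 8.0 zmed 0.0421 med [ 0.5414 -0.3224  0.0421]
scene rolltop 174 c [ 0.5322 -0.2909] size [0.054 0.136] ang 7.0 zmed 0.044 med [ 0.5387 -0.3257  0.044 ]
scene holder 443 c [ 0.553  -0.1662] size [0.039 0.107] ang 4.6 zmed 0.049 med [ 0.5565 -0.1611  0.049 ]
scene tongstop 215 c [ 0.5533 -0.166 ] size [0.024 0.043] ang 5.5 zmed 0.1476 med [ 0.5543 -0.1575  0.1476]
scene tongsbar 232 c [ 0.5523 -0.1652] size [0.024 0.053] ang 2.6 zmed 0.1214 med [ 0.5537 -0.1476  0.1214]
scene cana 278 c [ 0.5694 -0.0429] size [0.049 0.048] ang 17.4 zmed 0.0895 med [ 0.571  -0.0404  0.0895]
scene canb 225 c [ 0.4733 -0.059 ] size [0.048 0.047] ang 4.4 zmed 0.0893 med [ 0.4746 -0.0578  0.0893]
```

Run:
```python
from h import *
for n in('top','scene'):
    P=np.load(n+'P.npy'); z=np.load(n+'0.npz'); im=z['im']; hsv=cv2.cvtColor(im,cv2.COLOR_RGB2HSV)
    X,Y,Z=P[...,0],P[...,1],P[...,2]
    m=(X>.45)&(X<.65)&(Y>.12)&(Y<.38)&(Z>.025)&(Z<.06)&(hsv[...,0]<20)&(hsv[...,1]>120)
    nn,l,st,ce=cv2.connectedComponentsWithStats(m.astype(np.uint8))
    i=1+st[1:,4].argmax(); q=P[l==i][:,:2].astype(np.float32); print(n,st[i],cv2.minAreaRect(q),q.min(0),q.max(0))
s=manip.sense(); Rm=R.from_quat(s['eef_rot']).as_matrix(); print(Rm.round(3), R.from_matrix(Rm).as_euler('xyz',degrees=True))
```

```text
top [133 209  80  33 674] ((0.5364878177642822, 0.24301877617835999), (0.21814902126789093, 0.07929064333438873), 87.16401672363281) [0.49263096 0.1325156 ] [0.5810052 0.3535272]
scene [ 349  263  125  102 2741] ((0.533831000328064, 0.23795261979103088), (0.23326347768306732, 0.09577573090791702), 84.74907684326172) [0.47651684 0.12590656] [0.582864   0.35452685]
[[ 0.454  0.891 -0.001]
 [ 0.891 -0.454 -0.001]
 [-0.001 -0.    -1.   ]] [-1.79985762e+02  6.02481134e-02  6.30273521e+01]
```

```bash
cat >> h.py <<'E'
def go(x,y,z,th,Rt=None):
    s=manip.sense(); Rc=R.from_quat(s['eef_rot']); p=s['position']
    if Rt is None:
        c,sn=np.cos(np.radians(th)),np.sin(np.radians(th))
        Rt=R.from_matrix(np.array([[c,sn,0],[sn,-c,0],[0,0,-1.]]))
    d=Rc.inv().apply(np.array([x,y,z])-p)*100; w=(Rc.inv()*Rt).as_rotvec(degrees=True)
    print('t',round(s['t'],2),'p',p.round(4),'ang',np.degrees(np.arctan2(*Rc.as_matrix()[[1,0],0])).round(1),'tilt',Rc.as_matrix()[2,2].round(4),'W',s['grip_width'].round(3) if hasattr(s['grip_width'],'round') else s['grip_width'],'F',s['contact_force'].round(1))
    print('  d cm',d.round(2),'w deg',w.round(2),'rows',max(np.linalg.norm(d)/4.17,np.linalg.norm(w)/7.16).round(1))
E
python3 -c "
from h import *
go(.473,-.059,.2,55)"
```

```text
t 0.1 p [0.238  0.4677 0.2345] ang 63.0 tilt -1.0 W 0.9996676246677749 F [ 0.2 -0.2  0.3]
  d cm [-36.28  44.83   3.48] w deg [-0.01  0.06  8.03] rows 13.9
```

Request:
drive_tool(
  plan=[
    {"dx":-36.3,"dy":44.8,"dz":3.4,"wz":8},
    {"dx":-36.3,"dy":44.8,"dz":3.4,"wz":8},
    {"dx":-36.3,"dy":44.8,"dz":3.4,"wz":8},
    {"dx":-36.3,"dy":44.8,"dz":3.4,"wz":8},
    {"dx":-36.3,"dy":44.8,"dz":3.4,"wz":8},
    {"dx":-36.3,"dy":44.8,"dz":3.4,"wz":8},
    {"dx":-36.3,"dy":44.8,"dz":3.4,"wz":8},
    {"dx":-36.3,"dy":44.8,"dz":3.4,"wz":8},
  ],
  grip_force=15,
)

```text
invalid input
```

```bash
python3 -c "
from h import *
go(.473,-.059,.2,55)"
```

```text
t 0.1 p [0.238  0.4677 0.2345] ang 63.0 tilt -1.0 W 0.9996676246677749 F [ 0.2 -0.2  0.3]
  d cm [-36.28  44.83   3.48] w deg [-0.01  0.06  8.03] rows 13.9
```

Request:
drive_tool(
  plan=[
    {"dx":-36.3,"dy":44.8,"dz":3.4,"wx":0,"wy":0,"wz":8,"fingers":0},
    {"dx":-36.3,"dy":44.8,"dz":3.4,"wx":0,"wy":0,"wz":8,"fingers":0},
    {"dx":-36.3,"dy":44.8,"dz":3.4,"wx":0,"wy":0,"wz":8,"fingers":0},
    {"dx":-36.3,"dy":44.8,"dz":3.4,"wx":0,"wy":0,"wz":8,"fingers":0},
    {"dx":-36.3,"dy":44.8,"dz":3.4,"wx":0,"wy":0,"wz":8,"fingers":0},
    {"dx":-36.3,"dy":44.8,"dz":3.4,"wx":0,"wy":0,"wz":8,"fingers":0},
    {"dx":-36.3,"dy":44.8,"dz":3.4,"wx":0,"wy":0,"wz":8,"fingers":0},
    {"dx":-36.3,"dy":44.8,"dz":3.4,"wx":0,"wy":0,"wz":8,"fingers":0},
  ],
  grip_force=15,
)

```text
t: 0.77
position: [0.3736, 0.162, 0.2152]
eef_rot: [0.887, 0.462, -0.001, 0.0]
contact_force: [0.7, 0.4, -0.2]
grip_width: 0.997
```

```bash
python3 -c "
from h import *
go(.473,-.059,.2,55)"
```

```text
t 0.77 p [0.3736 0.162  0.2152] ang 55.0 tilt -1.0 W 0.99745412453168 F [ 0.7  0.4 -0.2]
  d cm [-12.41  20.81   1.53] w deg [-0.01  0.06  0.04] rows 5.8
```

Request:
drive_tool(
  plan=[
    {"dx":-12.4,"dy":20.8,"dz":1.5,"wx":0,"wy":0,"wz":0,"fingers":0},
    {"dx":-12.4,"dy":20.8,"dz":1.5,"wx":0,"wy":0,"wz":0,"fingers":0},
    {"dx":-12.4,"dy":20.8,"dz":1.5,"wx":0,"wy":0,"wz":0,"fingers":0},
    {"dx":-12.4,"dy":20.8,"dz":1.5,"wx":0,"wy":0,"wz":0,"fingers":0},
    {"dx":-12.4,"dy":20.8,"dz":1.5,"wx":0,"wy":0,"wz":0,"fingers":0},
    {"dx":-12.4,"dy":20.8,"dz":1.5,"wx":0,"wy":0,"wz":0,"fingers":0},
    {"dx":-12.4,"dy":20.8,"dz":1.5,"wx":0,"wy":0,"wz":0,"fingers":0},
    {"dx":-12.4,"dy":20.8,"dz":1.5,"wx":0,"wy":0,"wz":0,"fingers":0},
  ],
)

```text
t: 1.43
position: [0.4729, -0.06, 0.1996]
eef_rot: [0.887, 0.461, -0.001, -0.0]
contact_force: [0.5, 0.9, 0.3]
grip_width: 0.997
```

```bash
python3 -c "
from h import *
im,d,C,s=snap('wrist','w1')
P=cloud(C,d);Z=P[...,2]
m=((Z>.08)&(Z<.1)).astype(np.uint8)
n,l,st,ce=cv2.connectedComponentsWithStats(m)
for i in range(1,n):
    if st[i,4]>300:
        c=max(cv2.findContours((l==i).astype(np.uint8),0,2)[0],key=len); print(st[i],cv2.minAreaRect(P[l==i][:,:2].astype(np.float32)))
        np.random.seed(0); print(np.median(P[l==i],0), im[l==i].mean(0))
go(.473,-.059,.08,55)"
```

```text
[269   0  57  20 790] ((0.355234295129776, 0.036548107862472534), (0.04253363609313965, 0.012781204655766487), 53.878807067871094)
[0.35625214 0.03571591 0.08918015] [ 57.84050633 123.14683544  66.75316456]
[ 199   55   63   67 3169] ((0.3731781840324402, -0.04017902910709381), (0.04870377480983734, 0.048979759216308594), 33.8389778137207)
[ 0.37308725 -0.03971699  0.08962528] [ 84.61880719 173.83559482  92.7800568 ]
[ 361  121   61   60 2726] ((0.49094411730766296, 0.04149669408798218), (0.0484914630651474, 0.048355866223573685), 70.31059265136719)
[0.48985247 0.04133157 0.08940327] [155.89765224  81.50073368 167.12068966]
[ 251  170   56   56 2443] ((0.4701942801475525, -0.06101256236433983), (0.048420753329992294, 0.04855410382151604), 58.70624923706055)
[ 0.46932703 -0.05977971  0.08954019] [167.59844454 159.97953336 148.81129758]
[ 449  202   59   53 2250] ((0.601233184337616, 0.07519923150539398), (0.049746301025152206, 0.0484062060713768), 13.645159721374512)
[0.59805531 0.0740895  0.08918903] [164.076       81.80577778 177.29377778]
[ 325  242   43   51 1630] ((0.5637269020080566, -0.04817154258489609), (0.0386844202876091, 0.048410020768642426), 60.162437438964844)
[ 0.56058579 -0.04700773  0.0894439 ] [191.51656442 185.03558282 174.16134969]
t 1.48 p [ 0.4726 -0.0588  0.1998] ang 55.0 tilt -1.0 W 0.9999352868920838 F [ 0.2 -0.3 -0.2]
  d cm [ 0.02  0.06 11.98] w deg [-0.08  0.06 -0.02] rows 2.9
```

View pics/w1.png

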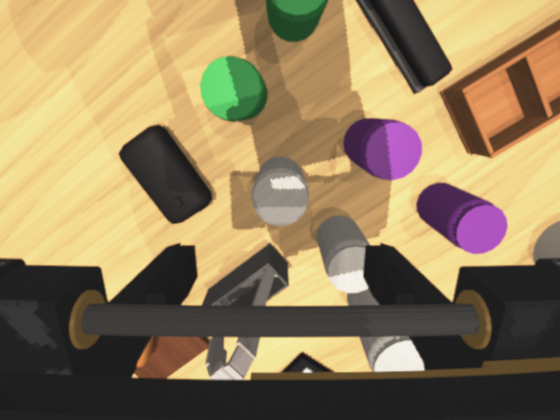

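Request:
drive_tool(
  plan=[
    {"dx":0,"dy":0,"dz":4,"wx":0,"wy":0,"wz":0,"fingers":0},
    {"dx":0,"dy":0,"dz":8,"wx":0,"wy":0,"wz":0,"fingers":0},
    {"dx":0,"dy":0,"dz":11.9,"wx":0,"wy":0,"wz":0,"fingers":0},
    {"dx":0,"dy":0,"dz":11.9,"wx":0,"wy":0,"wz":0,"fingers":0},
    {"dx":0,"dy":0,"dz":11.9,"wx":0,"wy":0,"wz":0,"fingers":255},
    {"dx":0,"dy":0,"dz":11.9,"wx":0,"wy":0,"wz":0,"fingers":255},
    {"dx":0,"dy":0,"dz":11.9,"wx":0,"wy":0,"wz":0,"fingers":255},
    {"dx":0,"dy":0,"dz":11.9,"wx":0,"wy":0,"wz":0,"fingers":255},
  ],
  grip_force=20,
)

```text
t: 2.15
position: [0.4734, -0.0589, 0.0829]
eef_rot: [0.887, 0.462, 0.0, 0.001]
contact_force: [0.8, -0.0, -0.0]
grip_width: 0.723
```

Request:
drive_tool(
  plan=[
    {"dx":0,"dy":0,"dz":0,"wx":0,"wy":0,"wz":0,"fingers":255},
    {"dx":0,"dy":0,"dz":0,"wx":0,"wy":0,"wz":0,"fingers":255},
    {"dx":0,"dy":0,"dz":0,"wx":0,"wy":0,"wz":0,"fingers":255},
  ],
)

```text
t: 2.4
position: [0.4739, -0.0592, 0.0838]
eef_rot: [0.887, 0.462, 0.001, 0.002]
contact_force: [-1.3, -0.8, 6.3]
grip_width: 0.543
```

```bash
python3 -c "
from h import *
go(.540,.314,.23,0)
go(.540,.314,.23,-2.8)"
```

```text
t 2.4 p [ 0.4739 -0.0592  0.0838] ang 55.0 tilt -1.0 W 0.5434316317674558 F [-1.3 -0.8  6.3]
  d cm [ 34.37 -15.93 -14.68] w deg [ 0.22 -0.12 55.01] rows 9.7
t 2.4 p [ 0.4739 -0.0592  0.0838] ang 55.0 tilt -1.0 W 0.5434316317674558 F [-1.3 -0.8  6.3]
  d cm [ 34.37 -15.93 -14.68] w deg [ 0.22 -0.13 57.81] rows 9.7
```

Request:
drive_tool(
  plan=[
    {"dx":0,"dy":0,"dz":0,"wx":0,"wy":0,"wz":0,"fingers":0},
    {"dx":0,"dy":0,"dz":0,"wx":0,"wy":0,"wz":0,"fingers":0},
    {"dx":0,"dy":0,"dz":0,"wx":0,"wy":0,"wz":0,"fingers":0},
    {"dx":0,"dy":0,"dz":1.4,"wx":0,"wy":0,"wz":0,"fingers":0},
    {"dx":0,"dy":0,"dz":1.4,"wx":0,"wy":0,"wz":0,"fingers":0},
    {"dx":0,"dy":0,"dz":1.4,"wx":0,"wy":0,"wz":0,"fingers":100},
    {"dx":0,"dy":0,"dz":1.4,"wx":0,"wy":0,"wz":0,"fingers":255},
    {"dx":0,"dy":0,"dz":1.4,"wx":0,"wy":0,"wz":0,"fingers":255},
  ],
  grip_force=20,
)

```text
t: 3.07
position: [0.4742, -0.0593, 0.0702]
eef_rot: [0.887, 0.462, 0.001, 0.002]
contact_force: [0.9, 0.7, 0.3]
grip_width: 0.718
```

Request:
drive_tool(
  plan=[
    {"dx":0,"dy":0,"dz":0,"wx":0,"wy":0,"wz":0,"fingers":255},
    {"dx":0,"dy":0,"dz":0,"wx":0,"wy":0,"wz":0,"fingers":255},
    {"dx":0,"dy":0,"dz":0,"wx":0,"wy":0,"wz":0,"fingers":255},
  ],
)

```text
t: 3.32
position: [0.4743, -0.0595, 0.0706]
eef_rot: [0.887, 0.462, 0.001, 0.002]
contact_force: [-1.2, -1.2, 1.9]
grip_width: 0.578
```

```bash
python3 -c "
from h import *
go(.540,.314,.23,0)
go(.540,.314,.23,-2.8)"
```

```text
t 3.32 p [ 0.4743 -0.0595  0.0706] ang 55.0 tilt -1.0 W 0.5781816114205288 F [-1.2 -1.2  1.9]
  d cm [ 34.37 -15.94 -16.02] w deg [ 0.28 -0.16 55.02] rows 9.9
t 3.32 p [ 0.4743 -0.0595  0.0706] ang 55.0 tilt -1.0 W 0.5781816114205288 F [-1.2 -1.2  1.9]
  d cm [ 34.37 -15.94 -16.02] w deg [ 0.28 -0.16 57.82] rows 9.9
```

Request:
drive_tool(
  plan=[
    {"dx":0,"dy":0,"dz":0,"wx":0,"wy":0,"wz":0,"fingers":255},
    {"dx":0,"dy":0,"dz":0,"wx":0,"wy":0,"wz":0,"fingers":255},
    {"dx":0,"dy":0,"dz":-2,"wx":0,"wy":0,"wz":0,"fingers":255},
    {"dx":0,"dy":0,"dz":-6,"wx":0,"wy":0,"wz":0,"fingers":255},
    {"dx":0,"dy":0,"dz":-10,"wx":0,"wy":0,"wz":0,"fingers":255},
    {"dx":0,"dy":0,"dz":-14,"wx":0,"wy":0,"wz":0,"fingers":255},
    {"dx":0,"dy":0,"dz":-16,"wx":0,"wy":0,"wz":0,"fingers":255},
    {"dx":0,"dy":0,"dz":-16,"wx":0,"wy":0,"wz":0,"fingers":255},
  ],
)

```text
t: 3.98
position: [0.475, -0.0593, 0.2348]
eef_rot: [0.887, 0.462, 0.004, 0.005]
contact_force: [-0.5, -0.5, -1.7]
grip_width: 0.58
```

```bash
python3 -c "
from h import *
im,d,C,s=snap('wrist','w2')
go(.540,.314,.23,0)
go(.540,.314,.23,-2.8)"
```

```text
t 4.03 p [ 0.4741 -0.0591  0.2318] ang 55.0 tilt -1.0 W 0.5829070903447093 F [ 0.2  0.2 -2.4]
  d cm [ 34.35 -15.99   0.08] w deg [ 0.42 -0.29 55.02] rows 9.1
t 4.03 p [ 0.4741 -0.0591  0.2318] ang 55.0 tilt -1.0 W 0.5829070903447093 F [ 0.2  0.2 -2.4]
  d cm [ 34.35 -15.99   0.08] w deg [ 0.42 -0.3  57.82] rows 9.1
```

View pics/w2.png

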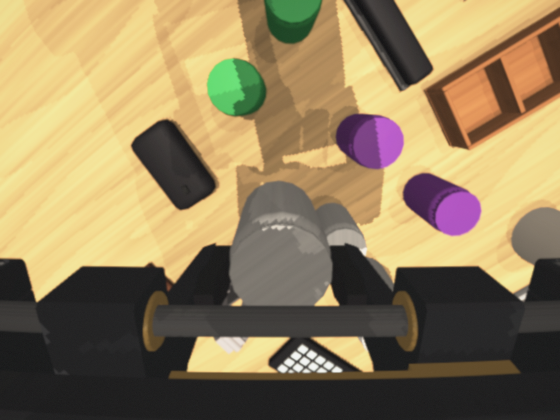

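Request:
drive_tool(
  plan=[
    {"dx":34.35,"dy":-16,"dz":0.1,"wx":0.4,"wy":-0.3,"wz":57.8,"fingers":255},
    {"dx":34.35,"dy":-16,"dz":0.1,"wx":0.4,"wy":-0.3,"wz":57.8,"fingers":255},
    {"dx":34.35,"dy":-16,"dz":0.1,"wx":0.4,"wy":-0.3,"wz":57.8,"fingers":255},
    {"dx":34.35,"dy":-16,"dz":0.1,"wx":0.4,"wy":-0.3,"wz":57.8,"fingers":255},
    {"dx":34.35,"dy":-16,"dz":0.1,"wx":0.4,"wy":-0.3,"wz":57.8,"fingers":255},
    {"dx":34.35,"dy":-16,"dz":0.1,"wx":0.4,"wy":-0.3,"wz":57.8,"fingers":255},
    {"dx":34.35,"dy":-16,"dz":0.1,"wx":0.4,"wy":-0.3,"wz":57.8,"fingers":255},
    {"dx":34.35,"dy":-16,"dz":0.1,"wx":0.4,"wy":-0.3,"wz":57.8,"fingers":255},
  ],
)

```text
t: 4.7
position: [0.5251, 0.233, 0.2273]
eef_rot: [0.999, 0.034, -0.002, 0.001]
contact_force: [0.8, -0.2, -1.1]
grip_width: 0.578
```

```bash
python3 -c "
from h import *
go(.540,.314,.22,-2.8)"
```

```text
t 4.7 p [0.5251 0.233  0.2273] ang 3.9 tilt -1.0 W 0.577776072711528 F [ 0.8 -0.2 -1.1]
  d cm [ 2.05 -7.98  0.71] w deg [0.09 0.2  6.73] rows 2.0
```

Request:
drive_tool(
  plan=[
    {"dx":2.05,"dy":-8,"dz":0.7,"wx":0,"wy":0.2,"wz":6.7,"fingers":255},
    {"dx":2.05,"dy":-8,"dz":0.7,"wx":0,"wy":0.2,"wz":6.7,"fingers":255},
    {"dx":2.05,"dy":-8,"dz":0.7,"wx":0,"wy":0.2,"wz":6.7,"fingers":255},
    {"dx":2.05,"dy":-8,"dz":0.7,"wx":0,"wy":0.2,"wz":6.7,"fingers":255},
    {"dx":2.05,"dy":-8,"dz":0.7,"wx":0,"wy":0.2,"wz":6.7,"fingers":255},
  ],
)

```text
t: 5.12
position: [0.5395, 0.3137, 0.2181]
eef_rot: [1.0, -0.024, -0.001, 0.002]
contact_force: [0.0, -0.3, -0.3]
grip_width: 0.578
```

```bash
python3 -c "
from h import *
im,d,C,s=snap('wrist','w3')
im,d,C,s=snap('scene','s3')
go(.540,.314,.135,-2.8)
go(.540,.314,.077,-2.8)"
```

```text
t 5.22 p [0.54   0.3129 0.2195] ang -2.8 tilt -1.0 W 0.5778359474981313 F [-0.1 -0.6 -1.2]
  d cm [ 0.   -0.13  8.45] w deg [ 0.13  0.06 -0.05] rows 2.0
t 5.22 p [0.54   0.3129 0.2195] ang -2.8 tilt -1.0 W 0.5778359474981313 F [-0.1 -0.6 -1.2]
  d cm [ 1.000e-02 -1.400e-01  1.425e+01] w deg [ 0.13  0.06 -0.05] rows 3.4
```

View pics/w3.png

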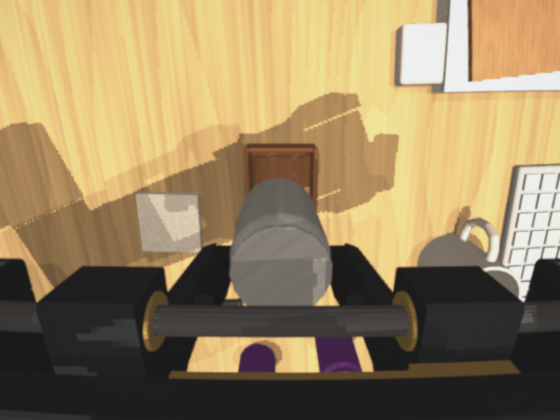

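View pics/s3.png

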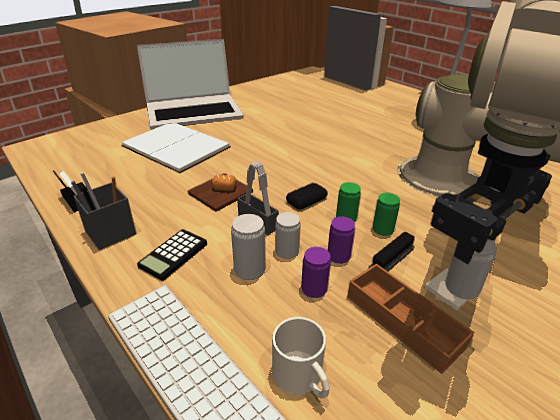

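```bash
python3 -c "
from h import *
im,d,C,s=snap('wrist')
P=cloud(C,d);X,Y,Z=P[...,0],P[...,1],P[...,2]
m=(Z>.036)&(Z<.055)&(X>.45)&(X<.62)&(Y>.25)&(Y<.4)
q=P[m]; print(len(q),np.percentile(q,[1,50,99],axis=0))
# outer corner pixels
print(plane(C,[[247,147],[317,147]],.045))
go(.540,.314,.13,-2.8)"
```

```text
873 [[0.49986213 0.29091145 0.03719831]
 [0.54409712 0.34050923 0.04419006]
 [0.57843456 0.35273568 0.04603883]]
[[0.50690458 0.35237049 0.045     ]
 [0.57949377 0.34890223 0.045     ]]
t 5.27 p [0.5402 0.3129 0.2199] ang -2.9 tilt -1.0 W 0.5776248061991063 F [ 0.5 -0.1 -1.7]
  d cm [-0.02 -0.13  8.99] w deg [ 0.11  0.02 -0.06] rows 2.2
```

Request:
drive_tool(
  plan=[
    {"dx":0,"dy":-0.1,"dz":4,"wx":0,"wy":0,"wz":0,"fingers":255},
    {"dx":0,"dy":-0.1,"dz":7.5,"wx":0,"wy":0,"wz":0,"fingers":255},
    {"dx":0,"dy":-0.1,"dz":9.5,"wx":0,"wy":0,"wz":0,"fingers":255},
    {"dx":0,"dy":-0.1,"dz":11,"wx":0,"wy":0,"wz":0,"fingers":255},
    {"dx":0,"dy":-0.1,"dz":12.5,"wx":0,"wy":0,"wz":0,"fingers":255},
    {"dx":0,"dy":-0.1,"dz":13.7,"wx":0,"wy":0,"wz":0,"fingers":255},
    {"dx":0,"dy":-0.1,"dz":14.1,"wx":0,"wy":0,"wz":0,"fingers":255},
    {"dx":0,"dy":-0.1,"dz":14.1,"wx":0,"wy":0,"wz":0,"fingers":255},
  ],
)

```text
t: 5.93
position: [0.54, 0.313, 0.0784]
eef_rot: [1.0, -0.025, -0.001, 0.001]
contact_force: [0.3, -0.5, -0.9]
grip_width: 0.577
```

```bash
python3 -c "
from h import *
im,d,C,s=snap('scene')
cv2.imwrite('pics/s4.png',cv2.resize(im[200:400,300:520],None,fx=3,fy=3)[:,:,::-1])
go(.540,.314,.0765,-2.8)"
```

```text
t 5.98 p [0.5404 0.3133 0.0793] ang -2.9 tilt -1.0 W 0.5747581207578482 F [-0.4 -0.9 -2.2]
  d cm [-0.04 -0.07  0.28] w deg [ 0.11  0.01 -0.09] rows 0.1
```

View pics/s4.png

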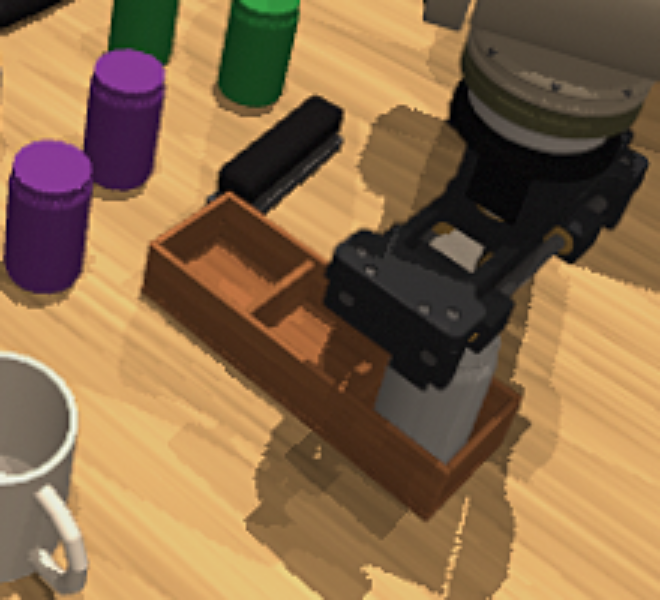

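Request:
drive_tool(
  plan=[
    {"dx":0,"dy":-0.05,"dz":0.35,"wx":0,"wy":0,"wz":0,"fingers":255},
    {"dx":0,"dy":-0.05,"dz":0.35,"wx":0,"wy":0,"wz":0,"fingers":255},
    {"dx":0,"dy":-0.05,"dz":0.35,"wx":0,"wy":0,"wz":0,"fingers":0},
    {"dx":0,"dy":-0.05,"dz":0.35,"wx":0,"wy":0,"wz":0,"fingers":0},
    {"dx":0,"dy":-0.05,"dz":0.35,"wx":0,"wy":0,"wz":0,"fingers":0},
    {"dx":0,"dy":-0.05,"dz":0.35,"wx":0,"wy":0,"wz":0,"fingers":0},
    {"dx":0,"dy":-0.05,"dz":-3,"wx":0,"wy":0,"wz":0,"fingers":0},
    {"dx":0,"dy":-0.05,"dz":-7,"wx":0,"wy":0,"wz":0,"fingers":0},
  ],
)

```text
t: 6.65
position: [0.5391, 0.3134, 0.1478]
eef_rot: [1.0, -0.025, -0.003, 0.002]
contact_force: [0.6, 0.5, 1.1]
grip_width: 0.995
```

Request:
drive_tool(
  plan=[
    {"dx":0,"dy":0,"dz":-4,"wx":0,"wy":0,"wz":0,"fingers":0},
    {"dx":0,"dy":0,"dz":-7,"wx":0,"wy":0,"wz":0,"fingers":0},
    {"dx":0,"dy":0,"dz":-7,"wx":0,"wy":0,"wz":0,"fingers":0},
  ],
)

```text
t: 6.9
position: [0.5414, 0.3145, 0.225]
eef_rot: [1.0, -0.025, 0.003, -0.0]
contact_force: [0.2, 0.1, 0.3]
grip_width: 0.996
```

```bash
python3 -c "
from h import *
im,d,C,s=snap('wrist','w5')
go(.567,-.045,.21,55)
go(.567,-.045,.21,-55)"
```

```text
t 6.95 p [0.5406 0.3141 0.2213] ang -2.9 tilt -1.0 W 0.9973898265914093 F [-1.2  0.7  0.1]
  d cm [ 4.45 35.73  1.19] w deg [ 1.000e-01  1.000e-02 -5.789e+01] rows 8.6
t 6.95 p [0.5406 0.3141 0.2213] ang -2.9 tilt -1.0 W 0.9973898265914093 F [-1.2  0.7  0.1]
  d cm [ 4.45 35.73  1.19] w deg [ 0.06 -0.08 52.11] rows 8.6
```

View pics/w5.png

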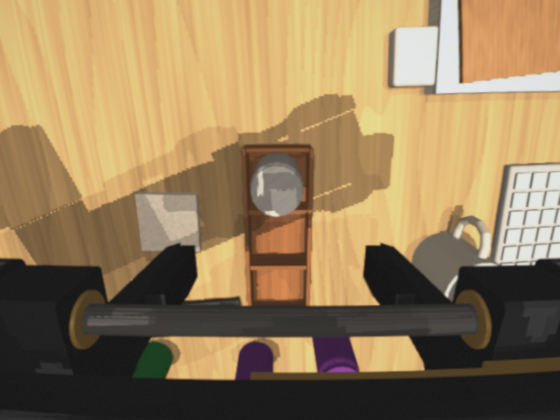

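```bash
python3 -c "
from h import *
go(.568,-.044,.21,-65)"
```

```text
t 6.95 p [0.5406 0.3141 0.2213] ang -2.9 tilt -1.0 W 0.9973898265914093 F [-1.2  0.7  0.1]
  d cm [ 4.54 35.63  1.19] w deg [ 6.000e-02 -8.000e-02  6.211e+01] rows 8.7
```

Request:
drive_tool(
  plan=[
    {"dx":4.5,"dy":35.6,"dz":1.1,"wx":0,"wy":0,"wz":62,"fingers":0},
    {"dx":4.5,"dy":35.6,"dz":1.1,"wx":0,"wy":0,"wz":62,"fingers":0},
    {"dx":4.5,"dy":35.6,"dz":1.1,"wx":0,"wy":0,"wz":62,"fingers":0},
    {"dx":4.5,"dy":35.6,"dz":1.1,"wx":0,"wy":0,"wz":62,"fingers":0},
    {"dx":4.5,"dy":35.6,"dz":1.1,"wx":0,"wy":0,"wz":62,"fingers":0},
    {"dx":4.5,"dy":35.6,"dz":1.1,"wx":0,"wy":0,"wz":62,"fingers":0},
    {"dx":4.5,"dy":35.6,"dz":1.1,"wx":0,"wy":0,"wz":62,"fingers":0},
    {"dx":4.5,"dy":35.6,"dz":1.1,"wx":0,"wy":0,"wz":62,"fingers":0},
  ],
)

```text
t: 7.62
position: [0.5649, -0.0205, 0.2101]
eef_rot: [0.864, -0.504, -0.0, 0.001]
contact_force: [0.6, 0.1, 0.7]
grip_width: 1.002
```

```bash
python3 -c "
from h import *
go(.568,-.044,.21,-65)"
```

```text
t 7.62 p [ 0.5649 -0.0205  0.2101] ang -60.5 tilt -1.0 W 1.002132634957446 F [0.6 0.1 0.7]
  d cm [2.2  0.89 0.02] w deg [ 0.12 -0.01  4.46] rows 0.6
```

Request:
drive_tool(
  plan=[
    {"dx":2.2,"dy":0.9,"dz":0,"wx":0,"wy":0,"wz":4.5,"fingers":0},
    {"dx":2.2,"dy":0.9,"dz":0,"wx":0,"wy":0,"wz":4.5,"fingers":0},
    {"dx":2.2,"dy":0.9,"dz":0,"wx":0,"wy":0,"wz":4.5,"fingers":0},
  ],
)

```text
t: 7.87
position: [0.5674, -0.0449, 0.2088]
eef_rot: [0.843, -0.538, -0.002, 0.001]
contact_force: [0.6, -0.9, 1.9]
grip_width: 1.002
```

```bash
python3 -c "
from h import *
im,d,C,s=snap('wrist','w6')
P=cloud(C,d);Z=P[...,2]
for lo,hi in((.085,.1),(.11,.135),(.14,.17)):
  m=((Z>lo)&(Z<hi)).astype(np.uint8)
  n,l,st,ce=cv2.connectedComponentsWithStats(m)
  for i in range(1,n):
    if st[i,4]>150:
        print(lo,st[i],np.round(cv2.minAreaRect(P[l==i][:,:2].astype(np.float32))[0],4),np.round(cv2.minAreaRect(P[l==i][:,:2].astype(np.float32))[1],4), im[l==i].mean(0).round())
go(.568,-.044,.071,-65)"
```

```text
0.085 [ 138   71   59   61 2740] [0.6019 0.0746] [0.0485 0.0483] [182.  95. 194.]
0.085 [ 252  168   54   53 2220] [ 0.5681 -0.0436] [0.0487 0.048 ] [172. 164. 153.]
0.085 [ 137  204   52   48 1852] [0.4937 0.0426] [0.0447 0.0492] [107.  56. 115.]
0.085 [ 178  337   46   32 1177] [ 0.371 -0.042] [0.0444 0.0486] [ 76. 171.  84.]
0.11 [ 300   50   87   88 5874] [ 0.6643 -0.0511] [0.0616 0.0615] [223. 219. 210.]
t 7.92 p [ 0.5675 -0.0437  0.2092] ang -65.0 tilt -1.0 W 0.9998858364560087 F [ 0.4  1.  -0.3]
  d cm [ 0.07 -0.08 13.82] w deg [0.18 0.07 0.01] rows 3.3
```

View pics/w6.png

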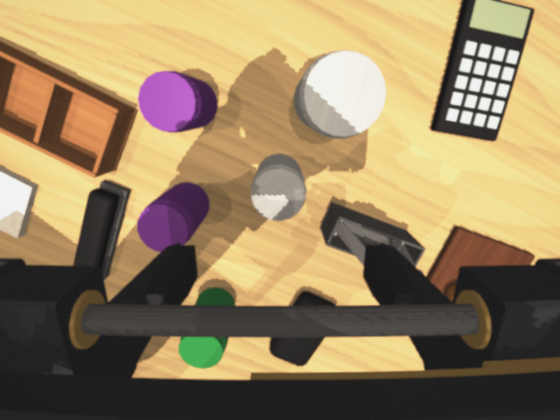

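Request:
drive_tool(
  plan=[
    {"dx":0,"dy":0,"dz":4,"wx":0,"wy":0,"wz":0,"fingers":0},
    {"dx":0,"dy":0,"dz":7.5,"wx":0,"wy":0,"wz":0,"fingers":0},
    {"dx":0,"dy":0,"dz":10.5,"wx":0,"wy":0,"wz":0,"fingers":0},
    {"dx":0,"dy":0,"dz":13,"wx":0,"wy":0,"wz":0,"fingers":0},
    {"dx":0,"dy":0,"dz":13.8,"wx":0,"wy":0,"wz":0,"fingers":0},
    {"dx":0,"dy":0,"dz":13.8,"wx":0,"wy":0,"wz":0,"fingers":0},
    {"dx":0,"dy":0,"dz":13.8,"wx":0,"wy":0,"wz":0,"fingers":100},
    {"dx":0,"dy":0,"dz":13.8,"wx":0,"wy":0,"wz":0,"fingers":255},
  ],
  grip_force=20,
)

```text
t: 8.58
position: [0.568, -0.0435, 0.0729]
eef_rot: [0.844, -0.537, 0.0, 0.001]
contact_force: [-0.1, 0.0, 0.6]
grip_width: 0.875
```

Request:
drive_tool(
  plan=[
    {"dx":0,"dy":0,"dz":0,"wx":0,"wy":0,"wz":0,"fingers":255},
    {"dx":0,"dy":0,"dz":0,"wx":0,"wy":0,"wz":0,"fingers":255},
    {"dx":0,"dy":0,"dz":0,"wx":0,"wy":0,"wz":0,"fingers":255},
    {"dx":0,"dy":0,"dz":0,"wx":0,"wy":0,"wz":0,"fingers":255},
    {"dx":0,"dy":0,"dz":0,"wx":0,"wy":0,"wz":0,"fingers":255},
  ],
)

```text
t: 9.0
position: [0.568, -0.0433, 0.0734]
eef_rot: [0.844, -0.537, 0.0, 0.0]
contact_force: [-1.0, 1.9, 3.4]
grip_width: 0.557
```

```bash
python3 -c "
from h import *
go(.533,.172,.22,-2.8)"
```

```text
t 9.0 p [ 0.568  -0.0433  0.0734] ang -64.9 tilt -1.0 W 0.5568559666065286 F [-1.   1.9  3.4]
  d cm [-20.98  -5.94 -14.68] w deg [ 4.000e-02 -1.000e-02 -6.213e+01] rows 8.7
```

Request:
drive_tool(
  plan=[
    {"dx":0,"dy":0,"dz":0,"wx":0,"wy":0,"wz":0,"fingers":0},
    {"dx":0,"dy":0,"dz":0,"wx":0,"wy":0,"wz":0,"fingers":0},
    {"dx":0,"dy":0,"dz":0.5,"wx":0,"wy":0,"wz":0,"fingers":0},
    {"dx":0,"dy":0,"dz":0.6,"wx":0,"wy":0,"wz":0,"fingers":0},
    {"dx":0,"dy":0,"dz":0.6,"wx":0,"wy":0,"wz":0,"fingers":100},
    {"dx":0,"dy":0,"dz":0.6,"wx":0,"wy":0,"wz":0,"fingers":255},
    {"dx":0,"dy":0,"dz":0.6,"wx":0,"wy":0,"wz":0,"fingers":255},
    {"dx":0,"dy":0,"dz":0.6,"wx":0,"wy":0,"wz":0,"fingers":255},
  ],
  grip_force=20,
)

```text
t: 9.67
position: [0.5681, -0.0433, 0.0674]
eef_rot: [0.844, -0.537, 0.0, 0.0]
contact_force: [-0.1, 0.7, -0.6]
grip_width: 0.584
```

Request:
drive_tool(
  plan=[
    {"dx":0,"dy":0,"dz":0,"wx":0,"wy":0,"wz":0,"fingers":255},
    {"dx":0,"dy":0,"dz":0,"wx":0,"wy":0,"wz":0,"fingers":255},
    {"dx":0,"dy":0,"dz":0,"wx":0,"wy":0,"wz":0,"fingers":255},
    {"dx":0,"dy":0,"dz":0,"wx":0,"wy":0,"wz":0,"fingers":255},
  ],
)

```text
t: 10.0
position: [0.5681, -0.0433, 0.0674]
eef_rot: [0.844, -0.537, 0.0, 0.0]
contact_force: [0.1, -0.2, -1.1]
grip_width: 0.585
```

```bash
python3 -c "
from h import *
go(.533,.172,.22,-2.8)"
```

```text
t 10.0 p [ 0.5681 -0.0433  0.0674] ang -64.9 tilt -1.0 W 0.5852857489669973 F [ 0.1 -0.2 -1.1]
  d cm [-20.98  -5.94 -15.27] w deg [ 3.000e-02 -2.000e-02 -6.214e+01] rows 8.7
```

Request:
drive_tool(
  plan=[
    {"dx":0,"dy":0,"dz":-3,"wx":0,"wy":0,"wz":0,"fingers":255},
    {"dx":0,"dy":0,"dz":-7,"wx":0,"wy":0,"wz":0,"fingers":255},
    {"dx":0,"dy":0,"dz":-11,"wx":0,"wy":0,"wz":0,"fingers":255},
    {"dx":0,"dy":0,"dz":-15.2,"wx":0,"wy":0,"wz":0,"fingers":255},
    {"dx":-21,"dy":-5.9,"dz":-15.2,"wx":0,"wy":0,"wz":-62.1,"fingers":255},
    {"dx":-21,"dy":-5.9,"dz":-15.2,"wx":0,"wy":0,"wz":-62.1,"fingers":255},
    {"dx":-21,"dy":-5.9,"dz":-15.2,"wx":0,"wy":0,"wz":-62.1,"fingers":255},
    {"dx":-21,"dy":-5.9,"dz":-15.2,"wx":0,"wy":0,"wz":-62.1,"fingers":255},
  ],
)

```text
t: 10.67
position: [0.5402, 0.1229, 0.2193]
eef_rot: [0.951, -0.309, 0.0, 0.0]
contact_force: [0.8, 0.9, -1.5]
grip_width: 0.588
```

```bash
python3 -c "
from h import *
go(.533,.172,.22,-2.8)"
```

```text
t 10.67 p [0.5402 0.1229 0.2193] ang -36.0 tilt -1.0 W 0.5876573985464105 F [ 0.8  0.9 -1.5]
  d cm [-3.47 -3.55 -0.07] w deg [ 4.000e-02 -1.000e-02 -3.317e+01] rows 4.6
```

Request:
drive_tool(
  plan=[
    {"dx":-3.5,"dy":-3.55,"dz":0,"wx":0,"wy":0,"wz":-33.2,"fingers":255},
    {"dx":-3.5,"dy":-3.55,"dz":0,"wx":0,"wy":0,"wz":-33.2,"fingers":255},
    {"dx":-3.5,"dy":-3.55,"dz":0,"wx":0,"wy":0,"wz":-33.2,"fingers":255},
    {"dx":-3.5,"dy":-3.55,"dz":0,"wx":0,"wy":0,"wz":-33.2,"fingers":255},
    {"dx":-3.5,"dy":-3.55,"dz":0,"wx":0,"wy":0,"wz":-33.2,"fingers":255},
    {"dx":-3.5,"dy":-3.55,"dz":0,"wx":0,"wy":0,"wz":-33.2,"fingers":255},
  ],
)

```text
t: 11.17
position: [0.5326, 0.1723, 0.219]
eef_rot: [1.0, -0.023, -0.0, 0.0]
contact_force: [-0.4, -0.5, -1.2]
grip_width: 0.588
```

```bash
python3 -c "
from h import *
im,d,C,s=snap('wrist','w7')
P=cloud(C,d);X,Y,Z=P[...,0],P[...,1],P[...,2]
m=(Z>.036)&(Z<.055)&(X>.45)&(X<.62)&(Y>.12)&(Y<.4)
q=P[m]; print(len(q),np.percentile(q,[1,50,99],axis=0)); print(cv2.minAreaRect(q[:,:2].astype(np.float32)))
go(.533,.172,.0735,-2.8)"
```

```text
3548 [[0.45234255 0.12197083 0.03623361]
 [0.52241074 0.25338512 0.0433802 ]
 [0.5774024  0.34772105 0.04929299]]
((0.5144582986831665, 0.23318028450012207), (0.2311726063489914, 0.11945299804210663), 87.16932678222656)
t 11.22 p [0.5326 0.1722 0.2191] ang -2.9 tilt -1.0 W 0.5883604052416578 F [ 0.1  0.8 -0.8]
  d cm [ 0.05  0.   14.56] w deg [ 0.04  0.03 -0.07] rows 3.5
```

View pics/w7.png

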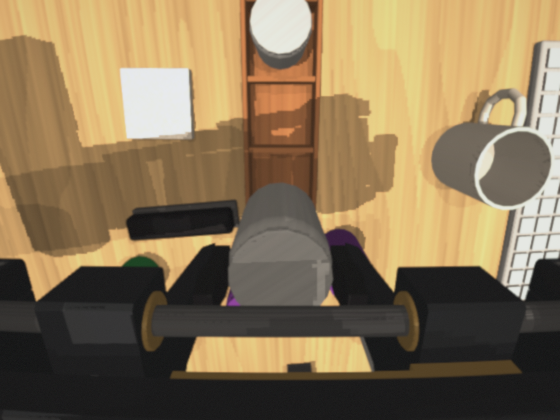

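```bash
python3 -c "
from h import *
C=cam('wrist',manip.sense())
print(plane(C,[[246,150],[319,150],[246,79],[319,79]],.045).round(4))"
```

```text
[[0.4984 0.2089 0.045 ]
 [0.5742 0.2052 0.045 ]
 [0.5037 0.2782 0.045 ]
 [0.5753 0.2748 0.045 ]]
```

Request:
drive_tool(
  plan=[
    {"dx":0.15,"dy":0,"dz":4,"wx":0,"wy":0,"wz":0,"fingers":255},
    {"dx":0.15,"dy":0,"dz":7.5,"wx":0,"wy":0,"wz":0,"fingers":255},
    {"dx":0.15,"dy":0,"dz":9.5,"wx":0,"wy":0,"wz":0,"fingers":255},
    {"dx":0.15,"dy":0,"dz":11,"wx":0,"wy":0,"wz":0,"fingers":255},
    {"dx":0.15,"dy":0,"dz":12.5,"wx":0,"wy":0,"wz":0,"fingers":255},
    {"dx":0.15,"dy":0,"dz":14,"wx":0,"wy":0,"wz":0,"fingers":255},
    {"dx":0.15,"dy":0,"dz":14.5,"wx":0,"wy":0,"wz":0,"fingers":255},
    {"dx":0.15,"dy":0,"dz":14.5,"wx":0,"wy":0,"wz":0,"fingers":255},
  ],
)

```text
t: 11.88
position: [0.5337, 0.1719, 0.0735]
eef_rot: [1.0, -0.026, -0.001, 0.0]
contact_force: [-0.2, 0.2, -1.5]
grip_width: 0.588
```

```bash
python3 -c "
from h import *
im,d,C,s=snap('scene')
cv2.imwrite('pics/s8.png',cv2.resize(im[200:400,300:520],None,fx=3,fy=3)[:,:,::-1])
go(.534,.172,.073,-2.8)"
```

```text
t 11.93 p [0.5341 0.1719 0.0742] ang -3.0 tilt -1.0 W 0.5851502922921831 F [ 1.   0.4 -1. ]
  d cm [-0.01 -0.01  0.12] w deg [ 0.04  0.03 -0.19] rows 0.0
```

View pics/s8.png

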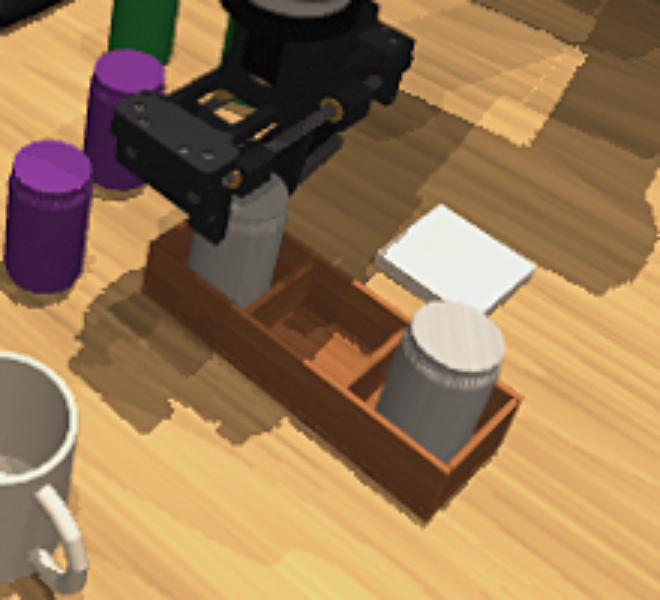

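Request:
drive_tool(
  plan=[
    {"dx":0,"dy":0,"dz":0.15,"wx":0,"wy":0,"wz":0,"fingers":255},
    {"dx":0,"dy":0,"dz":0.15,"wx":0,"wy":0,"wz":0,"fingers":0},
    {"dx":0,"dy":0,"dz":0.15,"wx":0,"wy":0,"wz":0,"fingers":0},
    {"dx":0,"dy":0,"dz":0.15,"wx":0,"wy":0,"wz":0,"fingers":0},
    {"dx":0,"dy":0,"dz":0.15,"wx":0,"wy":0,"wz":0,"fingers":0},
    {"dx":0,"dy":0,"dz":-3,"wx":0,"wy":0,"wz":0,"fingers":0},
    {"dx":0,"dy":0,"dz":-7,"wx":0,"wy":0,"wz":0,"fingers":0},
    {"dx":0,"dy":0,"dz":-11,"wx":0,"wy":0,"wz":0,"fingers":0},
  ],
)

```text
t: 12.6
position: [0.5337, 0.1719, 0.1854]
eef_rot: [1.0, -0.026, -0.001, 0.0]
contact_force: [0.7, -0.3, -0.6]
grip_width: 1.002
```

Request:
drive_tool(
  plan=[
    {"dx":0,"dy":0,"dz":-4,"wx":0,"wy":0,"wz":0,"fingers":0},
    {"dx":0,"dy":0,"dz":-6,"wx":0,"wy":0,"wz":0,"fingers":0},
    {"dx":0,"dy":0,"dz":-6,"wx":0,"wy":0,"wz":0,"fingers":0},
  ],
)

```text
t: 12.85
position: [0.5353, 0.1722, 0.2507]
eef_rot: [1.0, -0.026, 0.004, -0.0]
contact_force: [-0.0, -0.4, -0.4]
grip_width: 1.001
```

```bash
python3 -c "
from h import *
im,d,C,s=snap('wrist','w9')
im,d,C,s=snap('top')
P=cloud(C,d);X,Y,Z=P[...,0],P[...,1],P[...,2]
m=(Z>.08)&(Z<.11)&(abs(X-.54)<.06)
for y in (.314,.172):
    q=P[m&(abs(Y-y)<.04)]; print(len(q), q.mean(0) if len(q) else '', np.median(q[:,2]) if len(q) else '')
im,d,C,s=snap('scene')
cv2.imwrite('pics/s9.png',cv2.resize(im[200:400,300:520],None,fx=3,fy=3)[:,:,::-1])
P=cloud(C,d);X,Y,Z=P[...,0],P[...,1],P[...,2]
m=(Z>.09)&(Z<.11)&(abs(X-.54)<.06)
for y in (.314,.172):
    q=P[m&(abs(Y-y)<.04)]; print(len(q), q.mean(0), np.median(q[:,2]))
print(s['position'],s['qpos'])
go(.552,-.166,.23,-86.5)"
```

```text
106 [0.54656352 0.30593508 0.09307592] 0.09384131057978484
179 [0.53241444 0.16262003 0.09247447] 0.09366836000497036
581 [0.54220639 0.31840245 0.09437212] 0.09446250227152603
415 [0.53735308 0.17330105 0.09403498] 0.09413245398754544
[0.53369736 0.17197614 0.24532381] [ 1.03091203e-01  3.86207072e-01  1.36834306e+00 -6.42677103e-04
  1.38880717e+00  1.55680399e-01]
t 13.0 p [0.5333 0.1719 0.2442] ang -3.0 tilt -1.0 W 1.0010213789530522 F [ 0.1 -0.4  0.2]
  d cm [ 3.64 33.65  1.45] w deg [ 0.23  0.13 83.49] rows 11.7
```

View pics/s9.png

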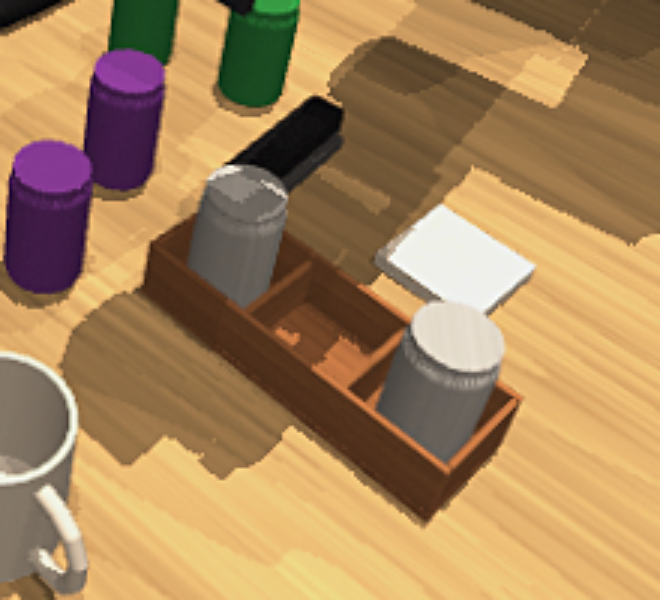

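Request:
drive_tool(
  plan=[
    {"dx":3.6,"dy":33.6,"dz":1.4,"wx":0.2,"wy":0.1,"wz":83.5,"fingers":0},
    {"dx":3.6,"dy":33.6,"dz":1.4,"wx":0.2,"wy":0.1,"wz":83.5,"fingers":0},
    {"dx":3.6,"dy":33.6,"dz":1.4,"wx":0.2,"wy":0.1,"wz":83.5,"fingers":0},
    {"dx":3.6,"dy":33.6,"dz":1.4,"wx":0.2,"wy":0.1,"wz":83.5,"fingers":0},
    {"dx":3.6,"dy":33.6,"dz":1.4,"wx":0.2,"wy":0.1,"wz":83.5,"fingers":0},
    {"dx":3.6,"dy":33.6,"dz":1.4,"wx":0.2,"wy":0.1,"wz":83.5,"fingers":0},
    {"dx":3.6,"dy":33.6,"dz":1.4,"wx":0.2,"wy":0.1,"wz":83.5,"fingers":0},
    {"dx":3.6,"dy":33.6,"dz":1.4,"wx":0.2,"wy":0.1,"wz":83.5,"fingers":0},
  ],
)

```text
t: 13.67
position: [0.5505, -0.1624, 0.2287]
eef_rot: [0.863, -0.505, -0.002, 0.0]
contact_force: [0.7, -0.4, -0.4]
grip_width: 1.004
```

```bash
python3 -c "
from h import *
go(.552,-.166,.23,-86.5)"
```

```text
t 13.67 p [ 0.5505 -0.1624  0.2287] ang -60.7 tilt -1.0 W 1.0037386387188973 F [ 0.7 -0.4 -0.4]
  d cm [ 0.39  0.05 -0.13] w deg [ 0.2   0.16 25.84] rows 3.6
```

Request:
drive_tool(
  plan=[
    {"dx":0.4,"dy":0,"dz":-0.1,"wx":0.2,"wy":0.1,"wz":25.8,"fingers":0},
    {"dx":0.4,"dy":0,"dz":-0.1,"wx":0.2,"wy":0.1,"wz":25.8,"fingers":0},
    {"dx":0.4,"dy":0,"dz":-0.1,"wx":0.2,"wy":0.1,"wz":25.8,"fingers":0},
    {"dx":0.4,"dy":0,"dz":-0.1,"wx":0.2,"wy":0.1,"wz":25.8,"fingers":0},
    {"dx":0.4,"dy":0,"dz":-0.1,"wx":0.2,"wy":0.1,"wz":25.8,"fingers":0},
    {"dx":0.4,"dy":0,"dz":-0.1,"wx":0.2,"wy":0.1,"wz":25.8,"fingers":0},
  ],
)

```text
t: 14.17
position: [0.5521, -0.1657, 0.2283]
eef_rot: [0.729, -0.684, -0.002, 0.0]
contact_force: [0.8, 0.5, 0.0]
grip_width: 1.001
```

```bash
python3 -c "
from h import *
im,d,C,s=snap('wrist','w10')
P=cloud(C,d);X,Y,Z=P[...,0],P[...,1],P[...,2]
for lo,hi in((.045,.06),(.1,.12),(.12,.14),(.14,.17)):
  m=(Z>lo)&(Z<hi)&(abs(X-.55)<.06)&(abs(Y+.166)<.09)
  q=P[m]
  if len(q)>20: print(lo,len(q),cv2.minAreaRect(q[:,:2].astype(np.float32)))
go(.552,-.166,.125,-86.5)"
```

```text
0.045 976 ((0.5512736439704895, -0.1676853448152542), (0.03561534360051155, 0.10523973405361176), 3.8062193393707275)
0.1 81 ((0.551364541053772, -0.1678648591041565), (0.020894737914204597, 0.05107399821281433), 3.6122117042541504)
0.12 101 ((0.5511105060577393, -0.16789251565933228), (0.021594345569610596, 0.04431074857711792), 4.382489204406738)
0.14 1329 ((0.5505889058113098, -0.1679033637046814), (0.022651104256510735, 0.039776816964149475), 3.7167930603027344)
t 14.22 p [ 0.5522 -0.1657  0.2286] ang -86.3 tilt -1.0 W 1.004173788549107 F [-0.4  0.3 -0.8]
  d cm [ 0.05 -0.   10.36] w deg [0.11 0.11 0.2 ] rows 2.5
```

View pics/w10.png

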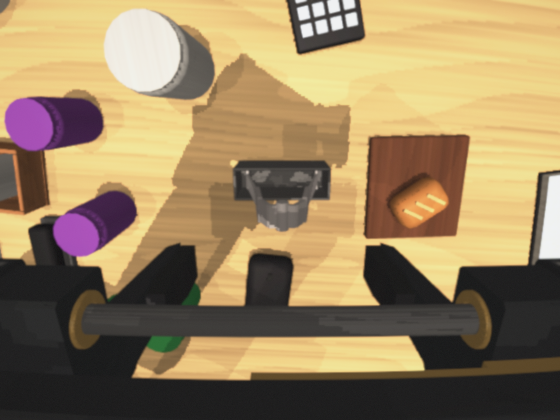

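```bash
python3 -c "
from h import *
im,d,C,s=snap('wrist')
P=cloud(C,d);X,Y,Z=P[...,0],P[...,1],P[...,2]
b=(abs(X-.54)<.08)&(abs(Y+.33)<.08)
hsv=cv2.cvtColor(im,cv2.COLOR_RGB2HSV)
for lo,hi in((.02,.06),(.03,.06),(.04,.06)):
  q=P[b&(Z>lo)&(Z<hi)]; print(lo,len(q),cv2.minAreaRect(q[:,:2].astype(np.float32)),np.percentile(q[:,2],99))
q=P[b&(Z>.007)&(Z<.018)]; print(len(q),cv2.minAreaRect(q[:,:2].astype(np.float32)),np.median(q[:,2]))
# image moments of roll mask on plane z=.029
m=(b&(Z>.018)).astype(np.uint8); v,u=np.nonzero(m); w=plane(C,np.c_[u,v],.035)[:,:2]; print(w.mean(0)); ev,V=np.linalg.eigh(np.cov(w.T)); print(np.sqrt(ev)*4,np.degrees(np.arctan2(V[1,0],V[0,0])))
go(.5513,-.1678,.126,-86.25)"
```

```text
0.02 1933 ((0.5352605581283569, -0.3306944668292999), (0.03960789367556572, 0.06299594789743423), 39.68977737426758) 0.04735518871740953
0.03 1808 ((0.5352554321289062, -0.33069920539855957), (0.03958044573664665, 0.0630153939127922), 39.61095428466797) 0.0473829491312309
0.04 1449 ((0.5343924760818481, -0.33124130964279175), (0.03759816661477089, 0.0580577552318573), 39.831146240234375) 0.047467499143451324
7740 ((0.5457471609115601, -0.33499953150749207), (0.13013409078121185, 0.11994247138500214), 5.31660270690918) 0.011855223267115605
[ 0.53525388 -0.33017377]
[0.05328238 0.06885489] -146.92014395731738
t 14.27 p [ 0.5523 -0.1657  0.2289] ang -86.3 tilt -1.0 W 1.0001371570380908 F [ 0.6 -0.1  0.2]
  d cm [ 0.22  0.09 10.29] w deg [ 0.09  0.1  -0.07] rows 2.5
```

Request:
drive_tool(
  plan=[
    {"dx":0.2,"dy":0.1,"dz":0,"wx":0,"wy":0,"wz":0,"fingers":0},
    {"dx":0.2,"dy":0.1,"dz":4,"wx":0,"wy":0,"wz":0,"fingers":0},
    {"dx":0.2,"dy":0.1,"dz":7,"wx":0,"wy":0,"wz":0,"fingers":0},
    {"dx":0.2,"dy":0.1,"dz":9,"wx":0,"wy":0,"wz":0,"fingers":0},
    {"dx":0.2,"dy":0.1,"dz":10.2,"wx":0,"wy":0,"wz":0,"fingers":0},
    {"dx":0.2,"dy":0.1,"dz":10.2,"wx":0,"wy":0,"wz":0,"fingers":0},
    {"dx":0.2,"dy":0.1,"dz":10.2,"wx":0,"wy":0,"wz":0,"fingers":0},
  ],
)

```text
t: 14.85
position: [0.5512, -0.1676, 0.1269]
eef_rot: [0.73, -0.684, -0.001, 0.0]
contact_force: [-0.5, -0.3, -0.3]
grip_width: 0.996
```

```bash
python3 -c "
from h import *
go(.5513,-.1678,.126,-86.25)
im,d,C,s=snap('scene')
cv2.imwrite('pics/s11.png',cv2.resize(im[100:280,150:370],None,fx=3,fy=3)[:,:,::-1])"
```

```text
t 14.85 p [ 0.5512 -0.1676  0.1269] ang -86.3 tilt -1.0 W 0.9956248258550637 F [-0.5 -0.3 -0.3]
  d cm [ 0.02 -0.01  0.09] w deg [ 0.12  0.12 -0.03] rows 0.0
```

View pics/s11.png

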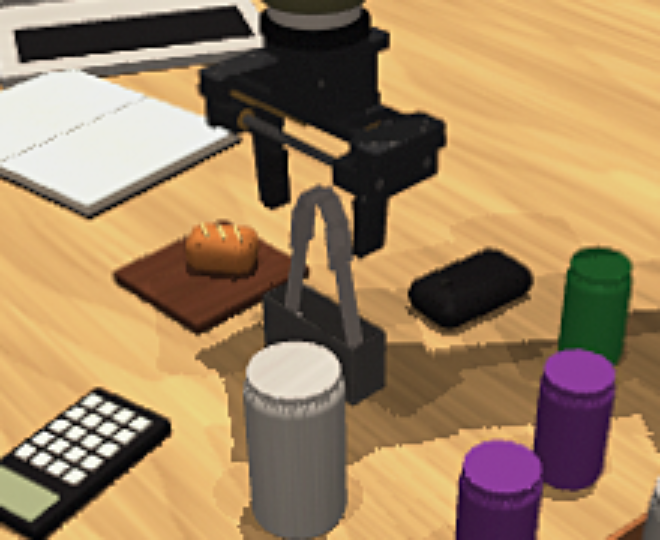

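Request:
drive_tool(
  plan=[
    {"dx":0,"dy":0,"dz":0.1,"wx":0,"wy":0,"wz":0,"fingers":80},
    {"dx":0,"dy":0,"dz":0.1,"wx":0,"wy":0,"wz":0,"fingers":110},
    {"dx":0,"dy":0,"dz":0.1,"wx":0,"wy":0,"wz":0,"fingers":125},
    {"dx":0,"dy":0,"dz":0.1,"wx":0,"wy":0,"wz":0,"fingers":135},
    {"dx":0,"dy":0,"dz":0.1,"wx":0,"wy":0,"wz":0,"fingers":135},
    {"dx":0,"dy":0,"dz":0.1,"wx":0,"wy":0,"wz":0,"fingers":135},
    {"dx":0,"dy":0,"dz":0.1,"wx":0,"wy":0,"wz":0,"fingers":135},
    {"dx":0,"dy":0,"dz":0.1,"wx":0,"wy":0,"wz":0,"fingers":135},
  ],
  grip_force=20,
)

```text
t: 15.57
position: [0.5515, -0.1678, 0.1267]
eef_rot: [0.73, -0.684, -0.001, -0.0]
contact_force: [-0.0, 0.3, -0.2]
grip_width: 0.474
```

```bash
python3 -c "
from h import *
go(.5513,-.1678,.126,-86.25)
s=manip.sense(); print(s['grip_width']*88)
im,d,C,s=snap('scene')
cv2.imwrite('pics/s12.png',cv2.resize(im[100:280,150:370],None,fx=3,fy=3)[:,:,::-1])"
```

```text
t 15.57 p [ 0.5515 -0.1678  0.1267] ang -86.3 tilt -1.0 W 0.47366160646260896 F [-0.   0.3 -0.2]
  d cm [0.   0.02 0.07] w deg [ 0.04  0.07 -0.03] rows 0.0
41.68222136870959
```

View pics/s12.png

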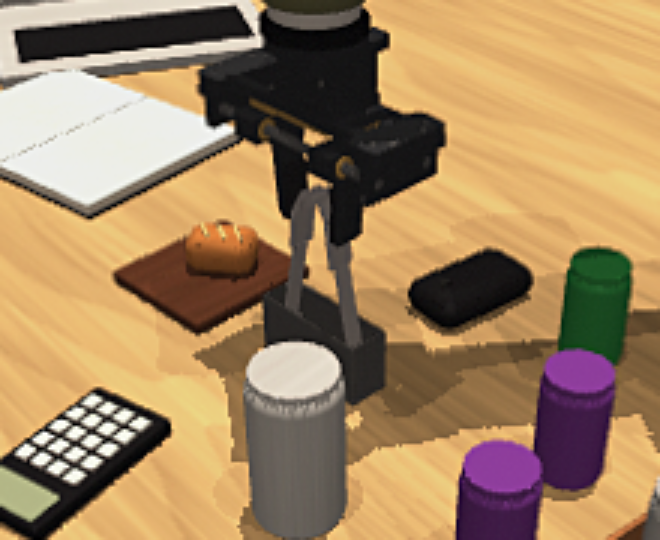

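Request:
drive_tool(
  plan=[
    {"dx":0,"dy":0,"dz":-1,"wx":0,"wy":0,"wz":0,"fingers":135},
    {"dx":0,"dy":0,"dz":-2.5,"wx":0,"wy":0,"wz":0,"fingers":135},
    {"dx":0,"dy":0,"dz":-4,"wx":0,"wy":0,"wz":0,"fingers":135},
    {"dx":0,"dy":0,"dz":-6,"wx":0,"wy":0,"wz":0,"fingers":135},
    {"dx":0,"dy":0,"dz":-8,"wx":0,"wy":0,"wz":0,"fingers":135},
    {"dx":0,"dy":0,"dz":-10,"wx":0,"wy":0,"wz":0,"fingers":135},
    {"dx":0,"dy":0,"dz":-11,"wx":0,"wy":0,"wz":0,"fingers":135},
    {"dx":0,"dy":0,"dz":-11,"wx":0,"wy":0,"wz":0,"fingers":135},
  ],
)

```text
t: 16.28
position: [0.5523, -0.1683, 0.2392]
eef_rot: [0.73, -0.684, 0.002, -0.001]
contact_force: [0.0, -0.1, -0.9]
grip_width: 0.474
```

```bash
python3 -c "
from h import *
im,d,C,s=snap('wrist','w13')
im,d,C,s=snap('scene')
cv2.imwrite('pics/s13.png',cv2.resize(im[60:260,150:370],None,fx=3,fy=3)[:,:,::-1])
s=manip.sense(); print(s['grip_width']*88)
go(.5345,-.331,.25,-140.5)"
```

```text
41.64897547560038
t 16.38 p [ 0.5514 -0.1679  0.236 ] ang -86.3 tilt -1.0 W 0.47328381222273164 F [-0.9 -0.  -1.6]
  d cm [16.17  2.74 -1.42] w deg [1.100e-01 4.000e-02 5.422e+01] rows 7.6
```

View pics/s13.png

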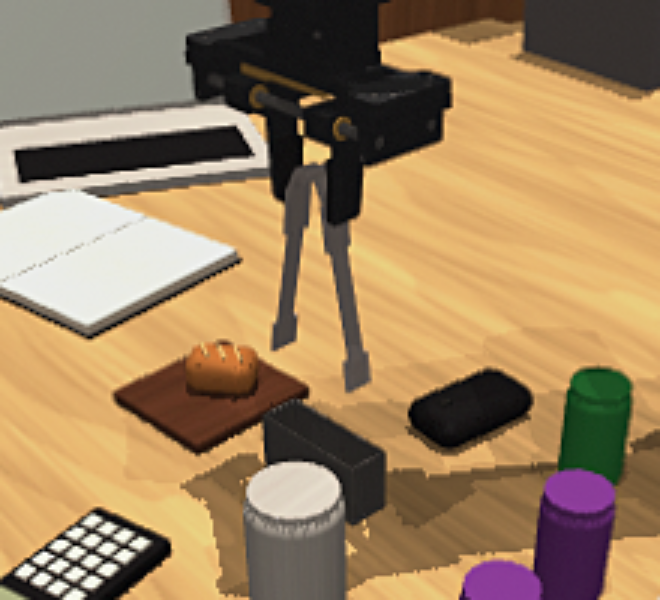

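View pics/w13.png

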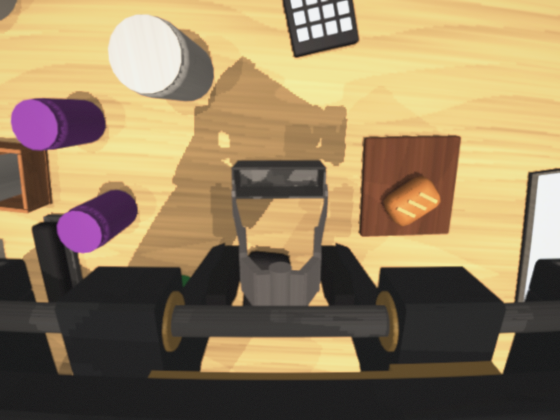

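```bash
python3 -c "
from h import *
im,d,C,s=snap('scene')
P=cloud(C,d);X,Y,Z=P[...,0],P[...,1],P[...,2]
p=manip.sense()['position']; th=np.radians(-86.25)
u=np.array([np.cos(th),np.sin(th)]); v=np.array([-u[1],u[0]])
L=np.stack([(X-p[0])*u[0]+(Y-p[1])*u[1],(X-p[0])*v[0]+(Y-p[1])*v[1]],-1)
m=(abs(L[...,0])<.06)&(abs(L[...,1])<.03)&(Z>.08)
for a in np.arange(.105,.24,.01):
  for sgn in(1,-1):
    k=m&(Z>=a)&(Z<a+.01)&(L[...,0]*sgn>0)
    if k.sum()>3: q=L[k]; print(round(a,3),sgn,k.sum(),np.percentile(q[:,0],[3,50,97]).round(4),np.median(q[:,1]).round(4))
print('low',np.percentile(Z[m],[0,.5,1,2]))
print(p)"
```

```text
0.105 1 9 [0.0397 0.0405 0.0413] 0.0036
0.105 -1 7 [-0.0434 -0.0426 -0.0414] 0.0031
0.115 1 28 [0.0376 0.0396 0.0417] 0.0012
0.115 -1 39 [-0.0444 -0.0425 -0.0401] 0.0024
0.125 1 29 [0.0368 0.038  0.0401] 0.0046
0.125 -1 34 [-0.0434 -0.0409 -0.0392] 0.0032
0.135 1 22 [0.0358 0.037  0.0406] 0.002
0.135 -1 31 [-0.0411 -0.0393 -0.0379] 0.0021
0.145 1 19 [0.0341 0.0354 0.0369] 0.0033
0.145 -1 23 [-0.0394 -0.0374 -0.0345] 0.0018
0.155 1 19 [0.0315 0.0332 0.0345] 0.0012
0.155 -1 27 [-0.038  -0.0354 -0.0329] 0.0016
0.165 1 18 [0.0302 0.0314 0.0326] 0.003
0.165 -1 28 [-0.0355 -0.033  -0.0309] 0.0023
0.175 1 21 [0.0286 0.0295 0.0322] 0.0014
0.175 -1 26 [-0.0321 -0.0307 -0.0287] 0.0017
0.185 1 19 [0.0256 0.0273 0.0293] 0.0023
0.185 -1 29 [-0.0315 -0.0285 -0.0255] 0.0027
0.195 1 24 [0.0234 0.0258 0.0276] 0.0027
0.195 -1 25 [-0.0286 -0.0268 -0.024 ] 0.0025
0.205 1 21 [0.022  0.0235 0.0264] 0.0011
0.205 -1 27 [-0.0265 -0.0248 -0.0211] 0.0003
0.215 1 27 [0.0173 0.0199 0.0223] 0.003
0.215 -1 38 [-0.0249 -0.0227 -0.0199] 0.0028
0.225 1 36 [0.0164 0.0182 0.0204] 0.0029
0.225 -1 42 [-0.0234 -0.0217 -0.0188] 0.0019
0.235 1 48 [0.0149 0.0173 0.0303] 0.0073
0.235 -1 30 [-0.0328 -0.024  -0.0176] 0.0104
low [0.11165937 0.11543054 0.11889778 0.12356328]
[ 0.5512267 -0.1677983  0.2354984]
```

Request:
drive_tool(
  plan=[
    {"dx":16.2,"dy":2.7,"dz":0,"wx":0,"wy":0,"wz":54.2,"fingers":135},
    {"dx":16.2,"dy":2.7,"dz":0,"wx":0,"wy":0,"wz":54.2,"fingers":135},
    {"dx":16.2,"dy":2.7,"dz":0,"wx":0,"wy":0,"wz":54.2,"fingers":135},
    {"dx":16.2,"dy":2.7,"dz":0,"wx":0,"wy":0,"wz":54.2,"fingers":135},
    {"dx":16.2,"dy":2.7,"dz":0,"wx":0,"wy":0,"wz":54.2,"fingers":135},
    {"dx":16.2,"dy":2.7,"dz":0,"wx":0,"wy":0,"wz":54.2,"fingers":135},
    {"dx":16.2,"dy":2.7,"dz":0,"wx":0,"wy":0,"wz":54.2,"fingers":135},
    {"dx":16.2,"dy":2.7,"dz":0,"wx":0,"wy":0,"wz":54.2,"fingers":135},
  ],
)

```text
t: 17.1
position: [0.5344, -0.3312, 0.2335]
eef_rot: [-0.335, 0.942, 0.003, -0.002]
contact_force: [0.4, 0.2, -1.5]
grip_width: 0.471
```

Request:
drive_tool(
  plan=[
    {"dx":0,"dy":0,"dz":0,"wx":0,"wy":0,"wz":0,"fingers":135},
  ],
)

```text
t: 17.18
position: [0.5341, -0.3311, 0.2321]
eef_rot: [-0.333, 0.943, 0.004, -0.002]
contact_force: [-0.3, -0.6, -0.6]
grip_width: 0.469
```

```bash
python3 -c "
from h import *
go(.5345,-.331,.235,-140.5)
im,d,C,s=snap('wrist','w14')
im,d,C,s=snap('scene')
cv2.imwrite('pics/s14.png',cv2.resize(im[60:260,130:350],None,fx=3,fy=3)[:,:,::-1])
P=cloud(C,d);X,Y,Z=P[...,0],P[...,1],P[...,2]
p=s['position']; th=np.radians(-140.5)
u=np.array([np.cos(th),np.sin(th)]); v=np.array([-u[1],u[0]])
L=np.stack([(X-p[0])*u[0]+(Y-p[1])*u[1],(X-p[0])*v[0]+(Y-p[1])*v[1]],-1)
m=(abs(L[...,0])<.06)&(abs(L[...,1])<.03)&(Z>.08)
for a in (.105,.115,.125):
  for sgn in(1,-1):
    k=m&(Z>=a)&(Z<a+.01)&(L[...,0]*sgn>0)
    if k.sum()>3: q=L[k]; print(round(a,3),sgn,k.sum(),np.percentile(q[:,0],[3,50,97]).round(4),np.percentile(q[:,1],[5,50,95]).round(4))
print('low',np.percentile(Z[m],[0,.5,1,2]))
"
```

```text
t 17.18 p [ 0.5341 -0.3311  0.2321] ang -141.0 tilt -1.0 W 0.46896175892481456 F [-0.3 -0.6 -0.6]
  d cm [-0.04 -0.02 -0.29] w deg [ 0.46 -0.07 -0.54] rows 0.1
0.105 1 22 [0.0366 0.0389 0.0407] [-0.0097  0.0017  0.0109]
0.105 -1 28 [-0.0463 -0.044  -0.0408] [-0.0095  0.0023  0.0122]
0.115 1 26 [0.0339 0.037  0.0411] [-0.0103 -0.0004  0.0083]
0.115 -1 38 [-0.0447 -0.0425 -0.04  ] [-0.0104  0.0001  0.0118]
0.125 1 28 [0.033  0.0357 0.0387] [-0.009  -0.0005  0.0115]
0.125 -1 38 [-0.0442 -0.0415 -0.0385] [-0.0105  0.0005  0.0122]
low [0.10794108 0.10965875 0.11214238 0.11585844]
```

View pics/s14.png

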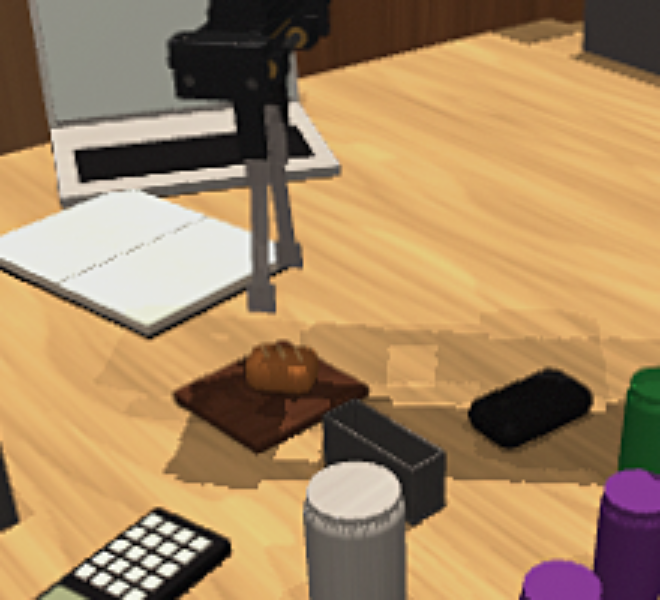

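View pics/w14.png

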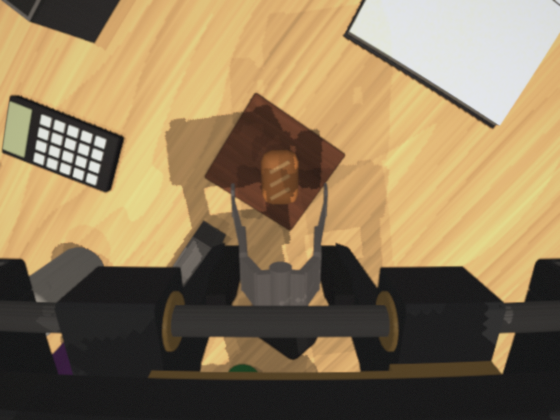

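```bash
python3 -c "
from h import *
im,d,C,s=snap('wrist')
P=cloud(C,d);X,Y,Z=P[...,0],P[...,1],P[...,2]
b=(abs(X-.54)<.06)&(abs(Y+.33)<.06)
nn,l,st,ce=cv2.connectedComponentsWithStats((b&(Z>.025)&(Z<.06)).astype(np.uint8))
i=1+st[1:,4].argmax(); q=P[l==i]; print(st[i],cv2.minAreaRect(q[:,:2].astype(np.float32)))
q=q[q[:,2]>.04]; print(cv2.minAreaRect(q[:,:2].astype(np.float32)))
ev,V=np.linalg.eigh(np.cov(q[:,:2].T)); print(q.mean(0),np.degrees(np.arctan2(V[1,0],V[0,0])))
go(.5345,-.331,.160,-140.5)
"
```

```text
[ 261  150   37   54 1843] ((0.5343810319900513, -0.3323788642883301), (0.04157719761133194, 0.061091989278793335), 40.29539108276367)
((0.5344533324241638, -0.332349568605423), (0.03658470883965492, 0.056122325360774994), 40.38264846801758)
[ 0.53468606 -0.33328133  0.04418013] -139.78583020366693
t 17.33 p [ 0.5341 -0.331   0.2324] ang -140.7 tilt -1.0 W 0.4705168891321459 F [ 0.9 -0.3 -0.6]
  d cm [-0.04 -0.08  7.24] w deg [ 0.44 -0.08 -0.25] rows 1.7
```

```bash
python3 -c "
from h import *
go(.5345,-.332,.143,-140)
"
```

```text
t 17.33 p [ 0.5341 -0.331   0.2324] ang -140.7 tilt -1.0 W 0.4705168891321459 F [ 0.9 -0.3 -0.6]
  d cm [ 0.02 -0.17  8.94] w deg [ 0.44 -0.07 -0.75] rows 2.1
```

Request:
drive_tool(
  plan=[
    {"dx":0,"dy":-0.15,"dz":1,"wx":0.4,"wy":0,"wz":-0.7,"fingers":135},
    {"dx":0,"dy":-0.15,"dz":2.5,"wx":0.4,"wy":0,"wz":-0.7,"fingers":135},
    {"dx":0,"dy":-0.15,"dz":4,"wx":0.4,"wy":0,"wz":-0.7,"fingers":135},
    {"dx":0,"dy":-0.15,"dz":5.5,"wx":0.4,"wy":0,"wz":-0.7,"fingers":135},
    {"dx":0,"dy":-0.15,"dz":6.5,"wx":0.4,"wy":0,"wz":-0.7,"fingers":135},
    {"dx":0,"dy":-0.15,"dz":7.5,"wx":0.4,"wy":0,"wz":-0.7,"fingers":135},
    {"dx":0,"dy":-0.15,"dz":8,"wx":0.4,"wy":0,"wz":-0.7,"fingers":135},
    {"dx":0,"dy":-0.15,"dz":8,"wx":0.4,"wy":0,"wz":-0.7,"fingers":135},
  ],
)

```text
t: 18.0
position: [0.5344, -0.3315, 0.1514]
eef_rot: [-0.342, 0.94, 0.001, -0.001]
contact_force: [0.2, -0.0, -1.0]
grip_width: 0.47
```

```bash
python3 -c "
from h import *
go(.5345,-.332,.143,-140)
im,d,C,s=snap('wrist','w15')
im,d,C,s=snap('scene')
cv2.imwrite('pics/s15.png',cv2.resize(im[90:240,130:300],None,fx=4,fy=4)[:,:,::-1])
"
```

```text
t 18.0 p [ 0.5344 -0.3315  0.1514] ang -140.0 tilt -1.0 W 0.46999314515770557 F [ 0.2 -0.  -1. ]
  d cm [ 0.02 -0.04  0.84] w deg [ 0.14 -0.08 -0.02] rows 0.2
```

View pics/s15.png

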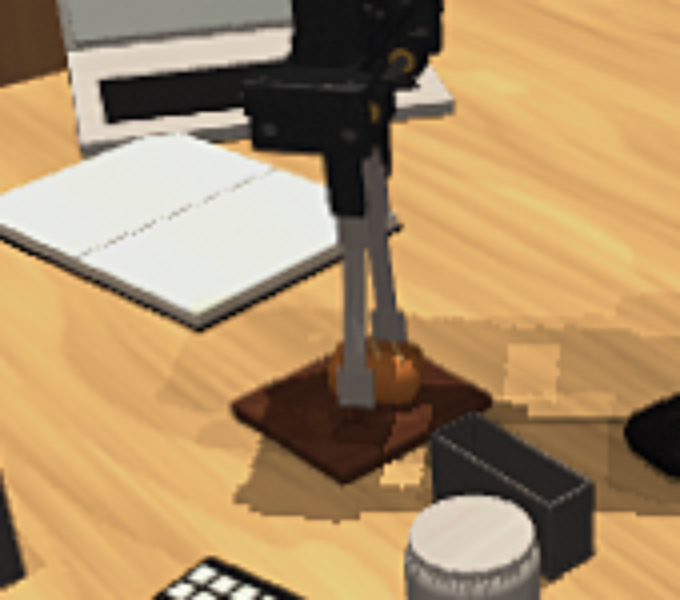

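View pics/w15.png

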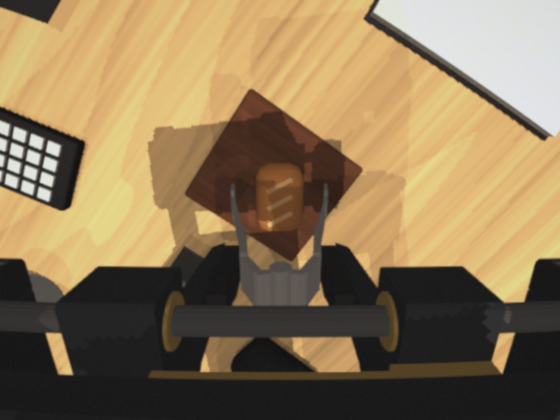

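Request:
drive_tool(
  plan=[
    {"dx":0,"dy":0,"dz":0.4,"wx":0,"wy":0,"wz":0,"fingers":135},
    {"dx":0,"dy":0,"dz":0.8,"wx":0,"wy":0,"wz":0,"fingers":135},
    {"dx":0,"dy":0,"dz":0.8,"wx":0,"wy":0,"wz":0,"fingers":135},
    {"dx":0,"dy":0,"dz":0.8,"wx":0,"wy":0,"wz":0,"fingers":140},
    {"dx":0,"dy":0,"dz":0.8,"wx":0,"wy":0,"wz":0,"fingers":145},
    {"dx":0,"dy":0,"dz":0.8,"wx":0,"wy":0,"wz":0,"fingers":148},
    {"dx":0,"dy":0,"dz":0.8,"wx":0,"wy":0,"wz":0,"fingers":150},
    {"dx":0,"dy":0,"dz":0.8,"wx":0,"wy":0,"wz":0,"fingers":150},
  ],
  grip_force=30,
)

```text
t: 18.77
position: [0.5349, -0.332, 0.1451]
eef_rot: [-0.342, 0.94, -0.0, -0.0]
contact_force: [-0.3, 0.2, -0.6]
grip_width: 0.415
```

```bash
python3 -c "
from h import *
go(.5345,-.332,.143,-140); print(manip.sense()['grip_width']*88)
im,d,C,s=snap('wrist','w16')
im,d,C,s=snap('scene')
cv2.imwrite('pics/s16.png',cv2.resize(im[90:240,130:300],None,fx=4,fy=4)[:,:,::-1])
"
```

```text
t 18.77 p [ 0.5349 -0.332   0.1451] ang -140.0 tilt -1.0 W 0.4145927857647633 F [-0.3  0.2 -0.6]
  d cm [0.03 0.02 0.21] w deg [-0.02 -0.06 -0.03] rows 0.0
36.48416514729917
```

View pics/s16.png

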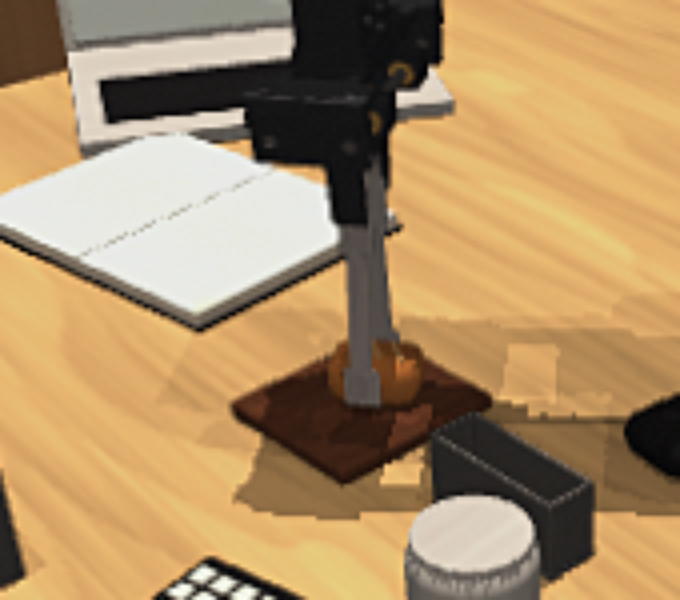

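View pics/w16.png

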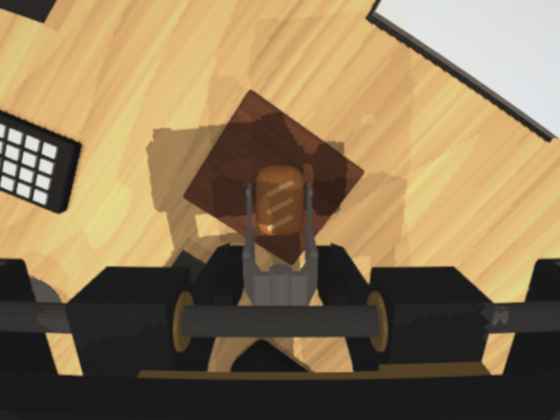

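Request:
drive_tool(
  plan=[
    {"dx":0,"dy":0,"dz":0.1,"wx":0,"wy":0,"wz":0,"fingers":155},
    {"dx":0,"dy":0,"dz":0.1,"wx":0,"wy":0,"wz":0,"fingers":160},
    {"dx":0,"dy":0,"dz":0.1,"wx":0,"wy":0,"wz":0,"fingers":165},
    {"dx":0,"dy":0,"dz":0.1,"wx":0,"wy":0,"wz":0,"fingers":175},
    {"dx":0,"dy":0,"dz":0.1,"wx":0,"wy":0,"wz":0,"fingers":175},
    {"dx":0,"dy":0,"dz":0.1,"wx":0,"wy":0,"wz":0,"fingers":175},
    {"dx":0,"dy":0,"dz":0.1,"wx":0,"wy":0,"wz":0,"fingers":175},
    {"dx":0,"dy":0,"dz":0.1,"wx":0,"wy":0,"wz":0,"fingers":175},
  ],
  grip_force=30,
)

```text
t: 19.53
position: [0.5349, -0.332, 0.1441]
eef_rot: [-0.342, 0.94, -0.0, -0.0]
contact_force: [0.6, 1.1, 0.6]
grip_width: 0.398
```

```bash
python3 -c "
from h import *
go(.5345,-.332,.143,-140); print(manip.sense()['grip_width']*88)
im,d,C,s=snap('wrist','w17')
"
```

```text
t 19.53 p [ 0.5349 -0.332   0.1441] ang -140.0 tilt -1.0 W 0.39750015482021456 F [0.6 1.1 0.6]
  d cm [0.03 0.02 0.11] w deg [-0.02 -0.07 -0.03] rows 0.0
34.98001362417888
```

View pics/w17.png

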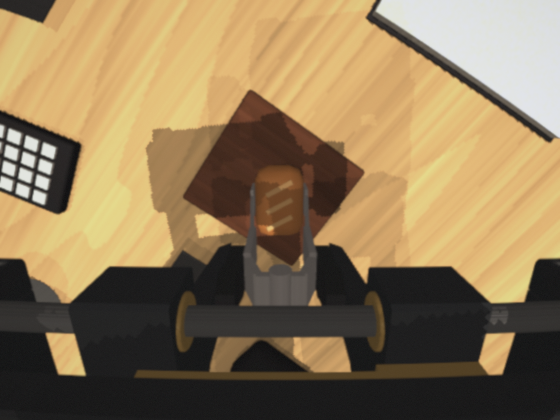

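Request:
drive_tool(
  plan=[
    {"dx":0,"dy":0,"dz":-0.5,"wx":0,"wy":0,"wz":0,"fingers":175},
    {"dx":0,"dy":0,"dz":-1,"wx":0,"wy":0,"wz":0,"fingers":175},
    {"dx":0,"dy":0,"dz":-2,"wx":0,"wy":0,"wz":0,"fingers":175},
    {"dx":0,"dy":0,"dz":-3,"wx":0,"wy":0,"wz":0,"fingers":175},
    {"dx":0,"dy":0,"dz":-4,"wx":0,"wy":0,"wz":0,"fingers":175},
    {"dx":0,"dy":0,"dz":-5,"wx":0,"wy":0,"wz":0,"fingers":175},
    {"dx":0,"dy":0,"dz":-5.5,"wx":0,"wy":0,"wz":0,"fingers":175},
    {"dx":0,"dy":0,"dz":-5.5,"wx":0,"wy":0,"wz":0,"fingers":175},
  ],
)

```text
t: 20.25
position: [0.5353, -0.3323, 0.2008]
eef_rot: [-0.342, 0.94, -0.002, 0.0]
contact_force: [0.1, -1.1, -2.3]
grip_width: 0.395
```

```bash
python3 -c "
from h import *
go(.5345,-.332,.31,-140); print(manip.sense()['grip_width']*88)
im,d,C,s=snap('scene')
cv2.imwrite('pics/s18.png',cv2.resize(im[60:240,130:330],None,fx=3.3,fy=3.3)[:,:,::-1])
"
```

```text
t 20.25 p [ 0.5353 -0.3323  0.2008] ang -140.0 tilt -1.0 W 0.3954452859866867 F [ 0.1 -1.1 -2.3]
  d cm [  0.05   0.04 -10.92] w deg [-0.17 -0.05 -0.02] rows 2.6
34.79918516682843
```

View pics/s18.png

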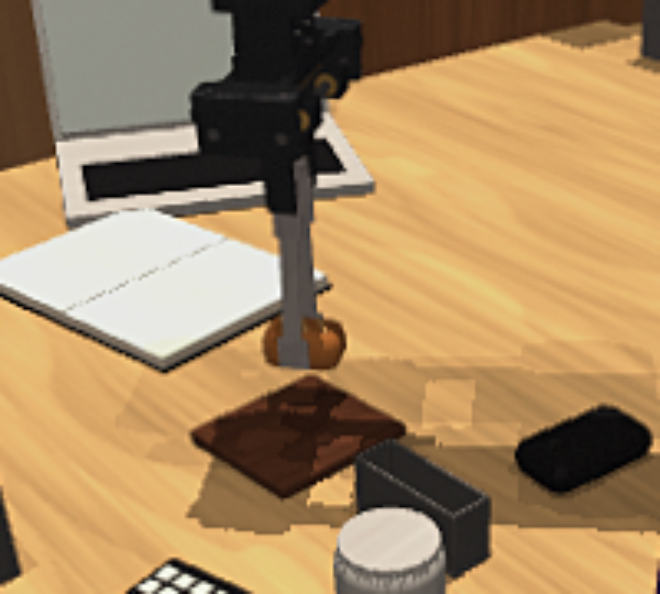

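The roll is lifted with the tongs. I'll continue upward gently.

Request:
drive_tool(
  plan=[
    {"dx":0,"dy":0,"dz":-1.5,"wx":0,"wy":0,"wz":0,"fingers":175},
    {"dx":0,"dy":0,"dz":-3.5,"wx":0,"wy":0,"wz":0,"fingers":175},
    {"dx":0,"dy":0,"dz":-5.5,"wx":0,"wy":0,"wz":0,"fingers":175},
    {"dx":0,"dy":0,"dz":-7.5,"wx":0,"wy":0,"wz":0,"fingers":175},
    {"dx":0,"dy":0,"dz":-9.5,"wx":0,"wy":0,"wz":0,"fingers":175},
    {"dx":0,"dy":0,"dz":-11,"wx":0,"wy":0,"wz":0,"fingers":175},
    {"dx":0,"dy":0,"dz":-12,"wx":0,"wy":0,"wz":0,"fingers":175},
    {"dx":0,"dy":0,"dz":-12,"wx":0,"wy":0,"wz":0,"fingers":175},
  ],
)

```text
t: 20.97
position: [0.5353, -0.3321, 0.3212]
eef_rot: [-0.342, 0.94, -0.002, 0.0]
contact_force: [0.6, -0.2, -1.4]
grip_width: 0.4
```

Request:
drive_tool(
  plan=[
    {"dx":0,"dy":0,"dz":0,"wx":0,"wy":0,"wz":0,"fingers":175},
    {"dx":0,"dy":0,"dz":0,"wx":0,"wy":0,"wz":0,"fingers":175},
    {"dx":0,"dy":0,"dz":0,"wx":0,"wy":0,"wz":0,"fingers":175},
    {"dx":0,"dy":0,"dz":0,"wx":0,"wy":0,"wz":0,"fingers":175},
    {"dx":0,"dy":0,"dz":0,"wx":0,"wy":0,"wz":0,"fingers":175},
    {"dx":0,"dy":0,"dz":0,"wx":0,"wy":0,"wz":0,"fingers":175},
    {"dx":0,"dy":0,"dz":0,"wx":0,"wy":0,"wz":0,"fingers":175},
    {"dx":0,"dy":0,"dz":0,"wx":0,"wy":0,"wz":0,"fingers":175},
  ],
)

```text
t: 21.63
position: [0.5353, -0.3321, 0.3212]
eef_rot: [-0.342, 0.94, -0.002, 0.0]
contact_force: [0.4, -0.5, -1.2]
grip_width: 0.394
```

```bash
python3 -c "
from h import *
go(.5345,-.332,.31,-140); s=manip.sense();print(s['grip_width']*88,s['joint_vel'])
im,d,C,s=snap('scene','s19')
P=cloud(C,d);X,Y,Z=P[...,0],P[...,1],P[...,2]
hsv=cv2.cvtColor(im,cv2.COLOR_RGB2HSV)
m=(abs(X-.535)<.06)&(abs(Y+.332)<.06)&(Z>.1)&(hsv[...,1]>120)
print(m.sum(),np.percentile(P[m],[2,50,98],axis=0).round(3))
m=(Z>.09)&(Z<.11)&(abs(X-.54)<.06)
for y in (.314,.172):
    q=P[m&(abs(Y-y)<.04)]; print(len(q), q.mean(0), np.median(q[:,2]))
im,d,C,s=snap('top','t19')
P=cloud(C,d);X,Y,Z=P[...,0],P[...,1],P[...,2]
hsv=cv2.cvtColor(im,cv2.COLOR_RGB2HSV)
for y in (.314,.172):
    q=P[(Z>.08)&(Z<.11)&(abs(X-.54)<.06)&(abs(Y-y)<.04)]; print('top',len(q), cv2.minAreaRect(q[:,:2].astype(np.float32)), np.median(q[:,2]))
m=(X>.49)&(X<.65)&(Y>.12)&(Y<.38)&(Z>.025)&(Z<.06)&(hsv[...,0]<20)&(hsv[...,1]>120)
print(cv2.minAreaRect(P[m][:,:2].astype(np.float32)))
"
```

```text
t 21.63 p [ 0.5353 -0.3321  0.3212] ang -140.0 tilt -1.0 W 0.39359568803539213 F [ 0.4 -0.5 -1.2]
  d cm [0.05 0.06 1.12] w deg [-0.23 -0.04 -0.03] rows 0.3
34.63642054711451 [-0.0010326  -0.002266   -0.00046928 -0.00051471 -0.00015461  0.00047141]
335 [[ 0.5   -0.344  0.192]
 [ 0.537 -0.313  0.217]
 [ 0.569 -0.279  0.449]]
576 [0.54207095 0.31845079 0.09431259] 0.09437981662178913
415 [0.53734449 0.1733743  0.09400473] 0.09405576725001019
top 288 ((0.5384082794189453, 0.31613701581954956), (0.047911398112773895, 0.05100270360708237), 21.616214752197266) 0.09408193201344006
top 280 ((0.532440185546875, 0.17138755321502686), (0.04939158260822296, 0.04988592490553856), 0.35136258602142334) 0.0943818559379983
((0.5366384387016296, 0.24324196577072144), (0.21916452050209045, 0.07947894185781479), 87.19356536865234)
```

View pics/s19.png

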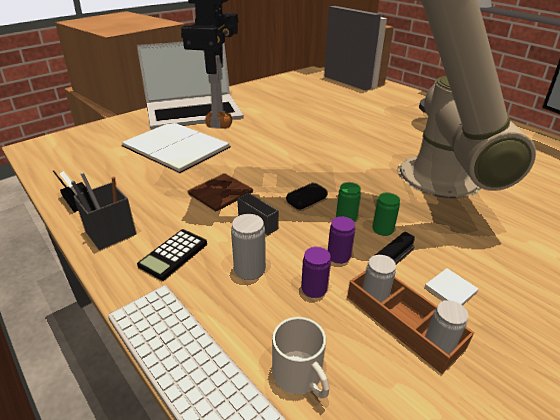

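View pics/t19.png

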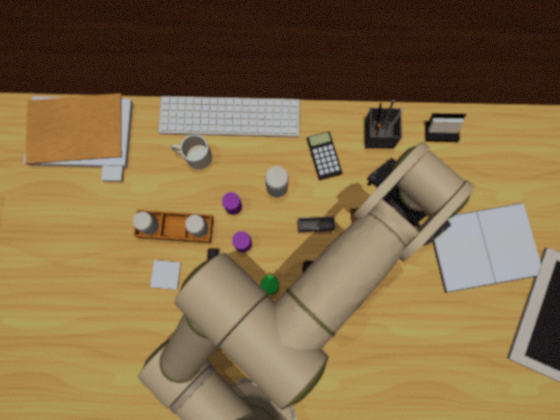

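```bash
python3 -c "
from station import manip
print(manip.sign_off())"
```

```text
the job is handed in; nothing more can be done
None
```

The job is done and handed in at about 21.7 s. Both mini cans stand in the two end cells of the carrier, and the tongs are holding the roll still above the desk. The hand-in gives no verdict, so the results below are from my own last checks.

- **Cans:** their tops measure about 94 mm high, which puts them on the carrier's 5 mm floor. They stand about 73 mm from the carrier's centre along its length and a few millimetres or less off it across. Both are upright and released.
- **Carrier:** it is within 1 mm of where it started.
- **Roll:** its centre is roughly 0.20 m above the desk, and the gripper never touched it. The grip width is 34.6 mm, close to the 35 mm expected for tongs closed on the roll. The arm was at rest.
- **Everything else:** the other objects look unmoved in the last pictures. The arm hid part of the desk from the top camera.

- **Regrasps:** each can was first gripped too high, on its tapered neck, so I opened the gripper and took it again lower down.
- **Tongs opening:** at a grip width of 41.7 mm the paddles stood about 75 mm apart, where the description gives about 59 mm. This only left more room around the roll.

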